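Turn a wall-lamp back box over on the wiring board

TASK

The metal back box of a wall lamp lies on the bench with its open side down. Stand it up on one of its two short ends, let go of it, then take it again and lay it open side up on the plywood wiring board, in the middle between the two wooden stops and lined up with them. Put it down gently both times, without letting it drop or topple, leave the other things where they are, and let go.

Things in the scene. Friction and masses are not known exactly. Their poses are not given: they have to be found in the camera images.
- back_box_center (a point): Centre of the loose aluminium box, 80 mm long (own y), 38 wide (own x), 46 high (own z), walls 3 mm, about 0.22 kg. Own z points out of the closed big face (23 mm from here): up at the start, down at the end; the face opposite is open (white terminal block inside). Grip it across the 38 mm width. Both ends are alike; it stands steadily on either (this point then 40 mm above the surface).
- board_seat (a point): Middle of the top face of the fixed plywood wiring board, 12 mm above the bench, z up. Board: 190 mm long (own y), 130 wide (own x), 12 thick. Two wooden stops, each 80 mm along x, 20 along y, 12 tall above the board, lie across it, centred at y = +61 and -61 mm: a clear gap of 102 mm along y for the 80 mm long box. Nothing stands on the x sides.
- candle_lamp: Bystander: candle-shaped lamp on a round metal foot 90 mm across, 140 mm tall; origin at the centre of its foot. Leave it alone.
- jar: Bystander: closed amber glass jar, 72 mm across, 100 mm tall; origin at the centre of its underside. Leave it alone.
- screwdriver: Bystander: screwdriver 190 mm long lying on the bench along its own x; origin on its underside. Leave it alone.
- parts_tray: Bystander: open grey plastic tray 110 x 150 x 35 mm; origin at the centre of its underside. Leave it alone.
There are look-alikes about, which are no part of the job. Of the things shaped like the part that bears back_box_center, the aluminium one is meant.

How it is judged:
On the way:
1. the box stands still on one of its short ends, let go ((angle between back_box_center's own y axis and vertical below 0.1 rad or angle between back_box_center's own y axis and vertical above 3.0416 rad) and height (world z) of back_box_center between 0.035 and 0.06 m and contact force between each of the arm, the fingers and back_box below 0.1 N and linear speed of back_box below 0.03 m/s), for 0.2 s.
At the end, for the whole second after the job is handed in: The box rests flat on the board between the stops, open side up (within 0.1 rad of level), its centre within 20 mm of the board's middle line across and 12.5 mm along, its long axis within 0.2 rad of the board's (either way round), still and released (angle between back_box_center's own z axis and vertical above 3.04 rad and x of back_box_center in the frame of board_seat between -0.02 and 0.02 m and y of back_box_center in the frame of board_seat between -0.0125 and 0.0125 m and z of back_box_center in the frame of board_seat between 0.019 and 0.027 m and angle between the y axis of back_box_center and the y axis of board_seat, either way round below 0.2 rad and linear speed of back_box below 0.02 m/s and contact force between the fingers and back_box below 0.1 N); the robot touches nothing.
It fails at once if the box is dropped or topples (moves faster than 0.35 m/s with no finger on it) (linear speed of back_box above 0.35 m/s and contact force between the fingers and back_box below 0.05 N).
It fails at once if a bystander is moved more than 30 mm (distance of any of candle_lamp, jar, screwdriver, parts_tray from where it was at the start of the episode above 0.03 m).
It also fails if it takes over 72 s, if anything falls off the work surface, if the arm or the gripper's body presses on something with over 40 N, if the wrist force passes 120 N, or if a joint passes its speed limit or range.

ROBOT

A 6-joint arm with a two-finger parallel gripper is mounted at the origin on the work surface. World frame = base frame: x ahead of the robot, y to its left, z up, the work surface at z = 0. Lengths are in m, angles in rad, forces in N, time in s.
With the tool pointing down it reaches from about 0.35 to 0.975 m from the base axis. Payload 4.9 kg.
Tool frame: the origin (TCP) lies midway between the tips of the shut fingers; the grasp point (between the pads) lies 19 mm behind it; z points along the fingers, y is the direction in which the jaws open and shut (so a half turn about z gives the same grasp; the last joint's range is limited). The gripper opens to 85 mm and grips with 20 to 120 N. Pads are 22 mm wide; open, the fingers measure 114 mm over their backs; the gripper's body (76 mm by 85 mm) begins 54 mm behind the grasp point. The pads swing forward as they close: fully open they stand 13 mm farther back than shut.
Start: joints at [1.051, 0.053, 1.613, -0, 1.476, -0.119], TCP at [0.244, 0.575, 0.209] pointing down, gripper open.
Joint ranges: [-3.01, 3.01], [-1.01, 2.22], [0.06, 2.58], [-1.02, 4.17], [0.09, 2.62], [-3.14, 3.14]. Speed limits (rad/s): [2.57, 2.57, 3.14, 3.14, 3.14, 3.14].

INTERFACE

Orientations are given as a unit quaternion [w, x, y, z].
In Python, from plant import manip gives the robot as it stands. The module is installed in compiled form; this text tells all that it offers.
- The arm moves only by the tool move_arm, never from a script. Its argument "rows" is a list of rows, each an object of numbers: "tx", "ty", "tz": the shift along the tool's x, y, z in m; "ax", "ay", "az": the turn, a rotation vector about the tool's x, y, z in degrees; "jaw": the closure in counts, from 0 (fully open) to 255 (shut). In form: [{"tx": .., "ty": .., "tz": .., "ax": .., "ay": .., "az": .., "jaw": ..}, ...]. A call has 1 to 12 rows; each row shifts and turns the pose as measured when the row begins, along the tool's axes as they then stand; what a row does not reach is not made up. A row lasts 1/10 s, in which the tool goes at most 50 mm and 8.59 degrees, less where a joint would pass 70% of its speed; a pose out of reach is approached as far as the arm can. A call with a gripper value outside its range is refused whole. The fingers move at their own pace and stop on an object; the grip force is fixed at half the most. Time passes only in rows, so rows that do not move let the fingers close. It gives the time, the measured TCP pose, the force and the opening at its end, in the units of the state.
- manip.state(): the state, without advancing time (a new reading comes with each control period).
- manip.grab_frame(name): name is "scene" or "top"; returns a dict with "color" (384x512x3 uint8, red, green, blue), "intrinsics" (3x3 intrinsics, pixels), "R" (3x3) and "t" (3): a world point X has camera coordinates R X + t. Camera axes: x right, y down, z forward; pixel columns grow to the right and rows downward; lengths in m; the calibration is good to about 2 mm. A picture is of the moment at which its call begins. There is no depth.
- manip.job_done(): hands the job in, once; it reports no verdict.
The state is a dict: "time": time; "joint_pos": joint angles; "joint_vel": joint speeds; "joint_efforts": joint torques, N m; "tool_pos": TCP position; "tool_rot": TCP orientation; "contact_force": force on the tool from outside, world axes, zero at the start; "ft_torque": the same for the moment, N m; "gripper_width": opening from 0.0 (shut) to 1.0 (fully open).
Only numpy, scipy, OpenCV 4.12 (cv2) and the standard library are available. Lean on these libraries where they do the work, as an engineer would, in place of code of your own. Each camera call takes 0.05 s, during which the arm holds its last target.

## Working session

There is one attempt and no reset: what is moved stays moved. The work goes in short steps, Python scripts to look and compute and a tool call to move; the robot and the scene stay as the last step left them, time stands still between calls to the robot, and variables do not carry over. Pictures are saved under pics/ and viewed, and the job is handed in when it is done.

Besides the shell and the picture viewer there is one more tool, called after ">>>" as a command line: name --argument value ..., lists and objects as JSON in quotes. move_arm: Moves the arm, as the interface text tells. Its arguments: {"type":"object","properties":{"rows":{"type":"array"}},"required":["rows"]}

```bash
mkdir -p pics; cat > h.py <<'E'
import numpy as np, cv2
from plant import manip
from scipy.spatial.transform import Rotation as Rn
def grab(n,fn):
    f=manip.grab_frame(n); np.savez('pics/'+fn+'.npz',**{k:np.array(f[k]) for k in ('color','intrinsics','R','t')})
    cv2.imwrite('pics/'+fn+'.png',cv2.cvtColor(np.array(f['color']),cv2.COLOR_RGB2BGR)); return f
def load(fn): return dict(np.load('pics/'+fn+'.npz'))
def ray(f,u,v,z):
    d=f['R'].T@np.linalg.inv(f['intrinsics'])@np.array([u,v,1.]); c=-f['R'].T@f['t']
    return c+d*(z-c[2])/d[2]
def proj(f,X):
    p=f['intrinsics']@(f['R']@np.array(X)+f['t']); return p[:2]/p[2]
def crop(fn,x0,y0,x1,y1,s,out):
    i=cv2.imread('pics/'+fn+'.png')[y0:y1,x0:x1]; cv2.imwrite('pics/'+out+'.png',cv2.resize(i,None,fx=s,fy=s,interpolation=cv2.INTER_CUBIC))
E
python3 - <<'E'
from h import *
for n in('scene','top'):
    f=grab(n,n+'0'); print(n,-f['R'].T@f['t'])
print(manip.state())
E
```

```text
scene [ 1.74139099 -0.14696206  0.84118301]
top [ 0.31735053 -0.00588974  1.47531276]
{'time': 0.1, 'joint_pos': array([ 1.05099874e+00,  5.32942879e-02,  1.61414434e+00, -1.48781259e-05,
        1.47600812e+00, -1.18977631e-01]), 'joint_vel': array([-5.81308221e-04, -8.22060044e-04, -5.00963258e-03, -1.58978452e-03,
        9.04429582e-05, -2.37195168e-05]), 'joint_efforts': array([ 6.80890153e-04, -3.94903779e+01, -3.71364999e+01, -5.47167474e-05,
        3.90527493e-03,  1.28844792e-05]), 'tool_pos': array([0.24354808, 0.57494089, 0.20779124]), 'tool_rot': array([-2.84047915e-04,  1.99070338e-01,  9.79984766e-01, -8.82487528e-04]), 'contact_force': array([-0.0229707 ,  0.11679805, -0.47044938]), 'ft_torque': array([ 0.04300871, -0.00353909, -0.06309281]), 'gripper_width': 1.0011613429854311}
```

View pics/scene0.png

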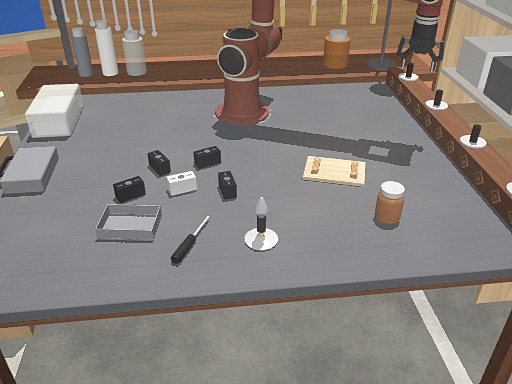

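View pics/top0.png

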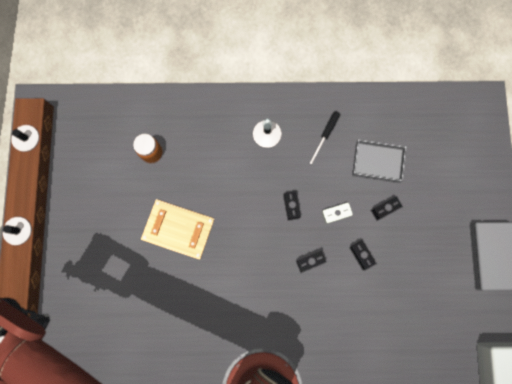

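Five box-shaped things, by top-view pixel: (292,205), (387,207), (362,254) and (311,260) are black. (338,212), which is scene (182,183), is bright and so fits "aluminium". I'll confirm that in an enlarged crop.

```bash
python3 - <<'E'
from h import *
crop('top0',270,170,420,280,5,'c_top'); crop('scene0',100,140,250,220,5,'c_sc')
a=cv2.imread('pics/c_top.png');b=cv2.imread('pics/c_sc.png')
E
```

```text
(no output)
```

View pics/c_top.png

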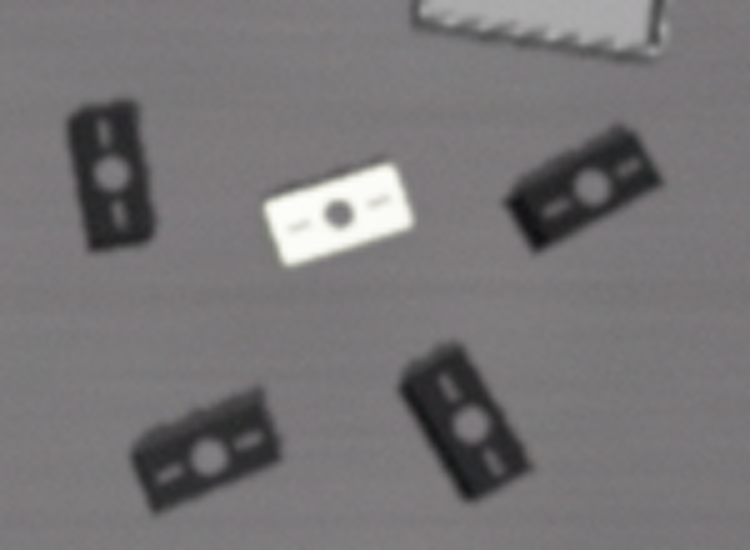

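View pics/c_sc.png

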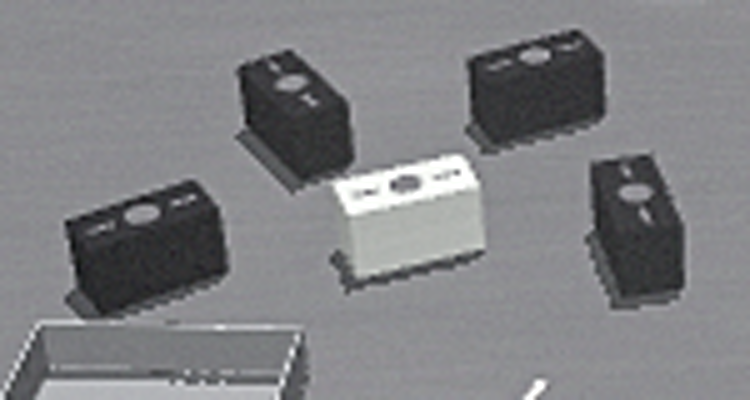

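The crop confirms it: the bright box at top (338,212) is the aluminium one and the other four are black. Next I'll measure everything.

```bash
python3 - <<'E'
from h import *
f=load('top0'); c=f['color'].astype(int)
def rect(mask,z,name):
    n,l,s,_=cv2.connectedComponentsWithStats(mask.astype(np.uint8)); i=1+np.argmax(s[1:,4])
    cn=max(cv2.findContours((l==i).astype(np.uint8),0,1)[0],key=cv2.contourArea)[:,0,:]
    P=np.array([ray(f,u,v,z)[:2] for u,v in cn],np.float32)
    (x,y),(w,h),a=cv2.minAreaRect(P); 
    B=cv2.boxPoints(((x,y),(w,h),a)); e=max([B[1]-B[0],B[2]-B[1]],key=np.linalg.norm)
    print(name,'c',x,y,'size',w,h,'longdir deg',np.degrees(np.arctan2(e[1],e[0]))%180, cn.mean(0))
v,u=np.mgrid[:384,:512]
roi=(u>315)&(u<360)&(v>195)&(v<228)
rect(roi&(c.min(2)>170),.046,'box')
roi=(u>130)&(u<220)&(v>195)&(v<262)
rect(roi&(c[...,0]-c[...,2]>40),.012,'board')
hsv=cv2.cvtColor(f['color'],cv2.COLOR_RGB2HSV)
for p in [(160,222),(196,234),(178,228)]: print(p,c[p[1],p[0]])
for nm,(uu,vv),z in [('jar',(145,142),.1),('lamp',(267,135),.01),('tray',(380,161),.03),('sd',(338,114),.02),('sdtip',(311,162),.01),('b1',(292,205),.046),('b2',(387,207),.046),('b3',(362,254),.046),('b4',(311,260),.046)]: print(nm,ray(f,uu,vv,z)[:2])
g=load('scene0');
for uv in[(181,176)]: print(ray(g,*uv,.046))
crop('top0',120,180,240,270,6,'c_bd')
E
```

```text
box c 0.5107258558273315 -0.2306305170059204 size 0.040757227689027786 0.0837361067533493 longdir deg 107.95115 [337.2739726  212.42465753]
board c 0.4684641659259796 0.25485968589782715 size 0.1936994194984436 0.1329885721206665 longdir deg 71.16786 [177.37244898 228.95408163]
(160, 222) [226 158  98]
(196, 234) [230 161 100]
(178, 228) [252 239 185]
jar [0.71782588 0.34139465]
lamp [ 0.76441782 -0.02179187]
tray [ 0.67225733 -0.37087422]
sd [ 0.82918159 -0.24788449]
sdtip [ 0.67542902 -0.15912923]
b1 [ 0.53398921 -0.09478224]
b2 [ 0.52590257 -0.38049168]
b3 [ 0.38622877 -0.2989314 ]
b4 [ 0.36977407 -0.14780465]
[ 0.51364075 -0.22911284  0.046     ]
```

View pics/c_bd.png

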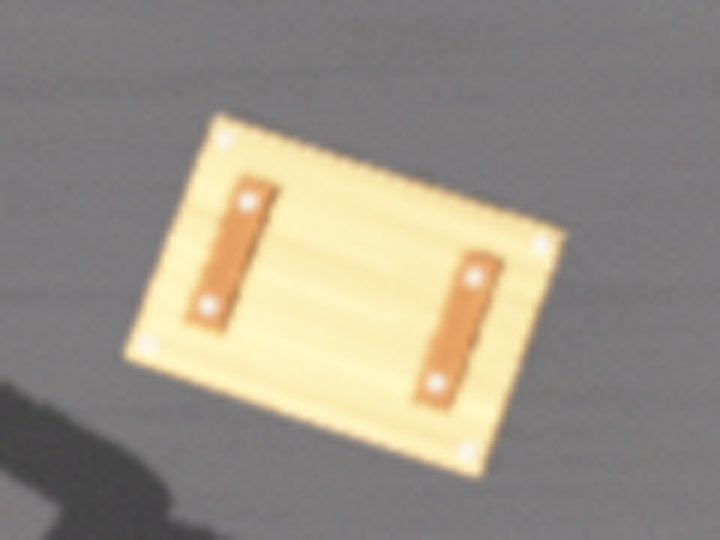

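Measured: box (0.512,-0.230) with its long axis at 108°, board (0.468,0.255) with its long axis at 71°. Both sizes match to within about 4 mm.

Plan:
- Grip across the width with the tool tilted 45° along the long axis.
- Turn 90° about the jaw axis and set the box on its end.
- Regrip and turn another 90°, so it ends open side up on the board.

I'll move partway first and use the joint readings to check the kinematics.

```bash
cat >> h.py <<'E'
def pose():
    s=manip.state(); q=s['tool_rot']; return np.array(s['tool_pos']),Rn.from_quat([q[1],q[2],q[3],q[0]]),s
def log():
    import json
    p,R,s=pose(); open('log.txt','a').write(json.dumps([list(map(float,s['joint_pos'])),list(map(float,p)),list(map(float,s['tool_rot']))])+'\n')
E
python3 - <<'E'
from h import *
log(); p,R,s=pose(); print(R.as_matrix().round(3)); print(R.inv().apply(np.array([.4,.1,.22])-p))
E
```

```text
[[-0.921  0.39  -0.001]
 [ 0.39   0.921 -0.002]
 [ 0.    -0.002 -1.   ]]
[-0.3293581  -0.37627673 -0.01158304]
```

>>> move_arm --rows '[{"tx": -0.03,"ty": -0.034,"tz": 0},{"tx": -0.03,"ty": -0.034,"tz": 0},{"tx": -0.03,"ty": -0.034,"tz": 0},{"tx": -0.03,"ty": -0.034,"tz": 0},{"tx": -0.03,"ty": -0.034,"tz": 0},{"tx": -0.03,"ty": -0.034,"tz": 0},{"tx": -0.03,"ty": -0.034,"tz": 0},{"tx": -0.03,"ty": -0.034,"tz": 0},{"tx": -0.03,"ty": -0.034,"tz": 0},{"tx": -0.03,"ty": -0.034,"tz": 0},{"tx": -0.03,"ty": -0.034,"tz": 0}]'

```text
schema error: expected keys tx, ty, tz, ax, ay, az, jaw
```

```bash
python3 - <<'E'
from h import *
log(); p,R,s=pose(); print(p,s['joint_pos'],s['time']);print(R.inv().apply(np.array([.45,-.16,.22])-p))
E
```

```text
[0.24354808 0.57494089 0.20779124] [ 1.05099874e+00  5.32942879e-02  1.61414434e+00 -1.48781259e-05
  1.47600812e+00 -1.18977631e-01] 0.1
[-0.47683999 -0.59616069 -0.01120814]
```

>>> move_arm --rows '[{"tx": -0.03,"ty": -0.034,"tz": 0,"ax": 0,"ay": 0,"az": 0,"jaw": 0},{"tx": -0.03,"ty": -0.034,"tz": 0,"ax": 0,"ay": 0,"az": 0,"jaw": 0},{"tx": -0.03,"ty": -0.034,"tz": 0,"ax": 0,"ay": 0,"az": 0,"jaw": 0},{"tx": -0.03,"ty": -0.034,"tz": 0,"ax": 0,"ay": 0,"az": 0,"jaw": 0},{"tx": -0.03,"ty": -0.034,"tz": 0,"ax": 0,"ay": 0,"az": 0,"jaw": 0},{"tx": -0.03,"ty": -0.034,"tz": 0,"ax": 0,"ay": 0,"az": 0,"jaw": 0},{"tx": -0.03,"ty": -0.034,"tz": 0,"ax": 0,"ay": 0,"az": 0,"jaw": 0},{"tx": -0.03,"ty": -0.034,"tz": 0,"ax": 0,"ay": 0,"az": 0,"jaw": 0},{"tx": -0.03,"ty": -0.034,"tz": 0,"ax": 0,"ay": 0,"az": 0,"jaw": 0},{"tx": -0.03,"ty": -0.034,"tz": 0,"ax": 0,"ay": 0,"az": 0,"jaw": 0},{"tx": -0.03,"ty": -0.034,"tz": 0,"ax": 0,"ay": 0,"az": 0,"jaw": 0},{"tx": -0.03,"ty": -0.034,"tz": 0,"ax": 0,"ay": 0,"az": 0,"jaw": 0}]'

```text
time: 1.3
tool_pos: [0.4178, 0.0432, 0.2024]
tool_rot: [-0.002, 0.193, 0.981, -0.004]
contact_force: [0.8, 0.1, 0.7]
gripper_width: 0.999
```

```bash
python3 - <<'E'
from h import *
log(); p,R,s=pose(); print(p,s['joint_pos'],s['time']);print(R.inv().apply(np.array([.48,-.18,.22])-p))
E
```

```text
[0.41782993 0.04320637 0.2023805 ] [-0.06925434 -0.46580437  2.06783764 -0.00723621  1.54373739 -1.25144911] 1.3
[-0.14203892 -0.18317709 -0.01636291]
```

>>> move_arm --rows '[{"tx": -0.028,"ty": -0.036,"tz": -0.004,"ax": 0,"ay": 0,"az": 0,"jaw": 0},{"tx": -0.028,"ty": -0.036,"tz": -0.004,"ax": 0,"ay": 0,"az": 0,"jaw": 0},{"tx": -0.028,"ty": -0.036,"tz": -0.004,"ax": 0,"ay": 0,"az": 0,"jaw": 0},{"tx": -0.028,"ty": -0.036,"tz": -0.004,"ax": 0,"ay": 0,"az": 0,"jaw": 0},{"tx": 0,"ty": 0,"tz": 0,"ax": 0,"ay": 0,"az": 8,"jaw": 0},{"tx": 0,"ty": 0,"tz": 0,"ax": 0,"ay": 0,"az": 8,"jaw": 0},{"tx": 0,"ty": 0,"tz": 0,"ax": 0,"ay": 0,"az": 8,"jaw": 0},{"tx": 0,"ty": 0,"tz": 0,"ax": 0,"ay": 0,"az": 8,"jaw": 0},{"tx": 0,"ty": 0,"tz": 0,"ax": 0,"ay": 0,"az": 8,"jaw": 0},{"tx": 0,"ty": 0,"tz": 0,"ax": 0,"ay": 0,"az": 8,"jaw": 0}]'

```text
time: 2.3
tool_pos: [0.4649, -0.1469, 0.2145]
tool_rot: [-0.004, 0.594, 0.804, -0.005]
contact_force: [1.0, 0.6, 0.3]
gripper_width: 1.0
```

```bash
python3 - <<'E'
from h import *
log(); p,R,s=pose(); print(p,s['joint_pos'],s['time']);print(R.as_matrix().round(3))
E
```

```text
[ 0.46487726 -0.14694908  0.21448259] [-0.45338401 -0.28115277  1.91062117 -0.00889442  1.5209129  -0.7516875 ] 2.3
[[-0.294  0.956 -0.012]
 [ 0.956  0.294 -0.004]
 [-0.    -0.012 -1.   ]]
```

>>> move_arm --rows '[{"tx": 0,"ty": 0,"tz": 0,"ax": 0,"ay": 7,"az": 0,"jaw": 0},{"tx": 0,"ty": 0,"tz": 0,"ax": 0,"ay": 7,"az": 0,"jaw": 0},{"tx": 0,"ty": 0,"tz": 0,"ax": 0,"ay": 7,"az": 0,"jaw": 0},{"tx": 0,"ty": 0,"tz": 0,"ax": 0,"ay": 7,"az": 0,"jaw": 0}]'

```text
time: 2.7
tool_pos: [0.4645, -0.1436, 0.216]
tool_rot: [-0.203, 0.575, 0.779, 0.144]
contact_force: [0.3, 0.6, -1.4]
gripper_width: 0.999
```

```bash
cat > kin.py <<'E'
import json,numpy as np
from scipy.optimize import least_squares
from scipy.spatial.transform import Rotation as Rn
L=[json.loads(l) for l in open('log.txt')]
def Rz(a): return Rn.from_rotvec([0,0,a])
def Ry(a): return Rn.from_rotvec([0,a,0])
def rot(j,s4=1): return Rz(j[0])*Ry(j[1]+j[2])*Rz(s4*j[3])*Ry(j[4])*Rz(j[5]+np.pi/2)
def fk(j,k):
    a1,d1,l1x,l1z,l2x,l2z,dt=k
    R=rot(j)
    p=Rz(j[0]).apply(np.array([a1,0,d1])+Ry(j[1]).apply([l1x,0,l1z])+Ry(j[1]+j[2]).apply([l2x,0,l2z]))+R.apply([0,0,dt])
    return p,R
def fit():
    f=lambda k: np.concatenate([np.append(fk(l[0],k)[0]-np.array(l[1]),0) for l in L]+[1e-3*(k-k0)])
    k0=np.array([0,.3,0,.4,0,.4,.25]); r=least_squares(f,k0); return r.x,r
E
python3 - <<'E'
from h import *
log()
from kin import *
for l in L:
    q=l[2];R=Rn.from_quat([q[1],q[2],q[3],q[0]])
    print(np.round(l[0],3),[np.degrees((R.inv()*rot(l[0],s)).magnitude()).round(2) for s in(1,-1)])
k,r=fit(); print(k.round(4)); print(r.fun[:-7].reshape(-1,4)[:,:3].round(4)); print(pose()[0])
E
```

```text
[ 1.051  0.053  1.614 -0.     1.476 -0.119] [np.float64(0.0), np.float64(0.0)]
[ 1.051  0.053  1.614 -0.     1.476 -0.119] [np.float64(0.0), np.float64(0.0)]
[-0.069 -0.466  2.068 -0.007  1.544 -1.251] [np.float64(0.0), np.float64(0.83)]
[-0.453 -0.281  1.911 -0.009  1.521 -0.752] [np.float64(0.0), np.float64(1.02)]
[-0.633 -0.026  1.744  0.295  1.835 -0.915] [np.float64(0.0), np.float64(33.81)]
[-0.344  -0.9499 -0.0864  0.2344 -1.5611  0.8922  0.5479]
[[ 0.0643 -0.037   0.0008]
 [ 0.0643 -0.037   0.0008]
 [-0.0074 -0.0756  0.003 ]
 [-0.0308 -0.07   -0.0049]
 [-0.0035 -0.0038  0.0002]]
[ 0.46451087 -0.14362856  0.21603333]
```

```bash
python3 - <<'E'
s=open('kin.py').read()
s=s.replace("a1,d1,l1x,l1z,l2x,l2z,dt=k","a1,d1,l1x,l1z,l2x,l2z,dt,ly,wx,wy=k").replace("Ry(j[1]+j[2]).apply([l2x,0,l2z]))","Ry(j[1]+j[2]).apply([l2x,ly,l2z]+Rz(j[3]).apply([wx,wy,0])))")
s=s.replace(".4,.25]","0.4,.25,0.03,0,.03]")
open('kin.py','w').write(s)
E
python3 - <<'E'
from kin import *
k,r=fit(); print(k.round(4)); print(np.abs(r.fun[:-10]).max())
E
```

```text
[ 0.0064  0.235   0.0008  0.4257  0.0929  0.6023  0.3024  0.0757 -0.0007
 -0.0015]
2.4164269725845955e-05
```

```bash
cat > ik.py <<'E'
from kin import *
k,_=fit()
lo=np.array([-3.01,-1.01,.06,-1.02,.09,-3.14]);hi=np.array([3.01,2.22,2.58,4.17,2.62,3.14])
def toolR(yaw,tilt): # yaw: world angle of tool x when vertical ; tilt about tool y, deg
    x=np.array([np.cos(np.radians(yaw)),np.sin(np.radians(yaw)),0]);z=np.array([0,0,-1.]);y=np.cross(z,x)
    return Rn.from_matrix(np.array([x,y,z]).T)*Ry(np.radians(tilt))
def ik(p,R,seed):
    f=lambda j:np.concatenate([(fk(j,k)[0]-p)*5,(R.inv()*rot(j)).as_rotvec()])
    r=least_squares(f,np.clip(seed,lo+.01,hi-.01),bounds=(lo,hi)); return r.x,np.abs(r.fun).max()
def best(G,yaw,tilt,seed=L[-1][0],n=12):
    R=toolR(yaw,tilt);p=np.array(G)+R.apply([0,0,.023]); o=[]
    rng=np.random.default_rng(0)
    for i in range(n):
        s=np.array(seed)+(rng.normal(size=6)*[.5,.4,.4,.8,.4,1.5] if i else 0)
        j,e=ik(p,R,s)
        if e<1e-3:o.append((np.abs(j-seed).max(),j))
    return min(o,key=lambda t:t[0])[1] if o else None
E
python3 - <<'E'
from ik import *
for nm,G,y0 in [('pick',(.512,-.230,.028),108),('board',(.468,.255,.038),71)]:
  for y in(y0,y0-180):
    for t in(-50,-45,-40,40,45,50):
        j=best(G,y,t); print(nm,y,t,None if j is None else j.round(2))
E
```

```text
pick 108 -50 None
pick 108 -45 None
pick 108 -40 [-0.29  0.01  2.17 -0.9   0.74  0.01]
pick 108 40 [-0.72  0.49  1.58  0.34  1.69 -1.1 ]
pick 108 45 [-0.73  0.54  1.54  0.37  1.76 -1.11]
pick 108 50 [-0.75  0.59  1.51  0.4   1.83 -1.12]
pick -72 -50 [-0.75  0.59  1.51  0.4   1.83  2.02]
pick -72 -45 [-0.73  0.54  1.54  0.37  1.76  2.03]
pick -72 -40 [-0.72  0.49  1.58  0.34  1.69  2.04]
pick -72 40 [-0.29  0.01  2.17 -0.9   0.74 -3.13]
pick -72 45 None
pick -72 50 None
board 71 -50 [ 0.6   0.54  1.55 -0.49  1.78  1.01]
board 71 -45 [ 0.58  0.49  1.59 -0.45  1.71  1.  ]
board 71 -40 [ 0.57  0.44  1.63 -0.41  1.65  0.99]
board 71 40 [ 0.03 -0.12  2.26  0.86  0.92 -0.16]
board 71 45 [-0.02 -0.1   2.29  0.98  0.94 -0.28]
board 71 50 [-0.05 -0.08  2.3   1.09  0.98 -0.41]
board -109 -50 [-0.05 -0.08  2.3   1.09  0.98  2.73]
board -109 -45 [-0.02 -0.1   2.29  0.98  0.94  2.86]
board -109 -40 [ 0.03 -0.12  2.26  0.86  0.92  2.99]
board -109 40 [ 0.57  0.44  1.63 -0.41  1.65 -2.15]
board -109 45 [ 0.58  0.49  1.59 -0.45  1.71 -2.14]
board -109 50 [ 0.6   0.54  1.55 -0.49  1.78 -2.13]
```

```bash
python3 - <<'E'
from ik import *
s0=best((.512,-.23,.028),108,45)
for S in [(.48,.03),(.52,.03),(.56,.04)]:
  for y in(60,75,90,105):
    o=[best((*S,.042),y,t,seed=s0,n=8) for t in(-45,45)]
    print(S,y,*[None if j is None else j.round(2) for j in o])
E
```

```text
(0.48, 0.03) 60 [ 0.21  0.33  1.8  -0.55  1.6   0.89] [-0.54 -0.12  2.29  0.88  1.17 -0.46]
(0.48, 0.03) 75 [ 0.26  0.26  1.89 -0.66  1.48  0.76] [-0.52  0.01  2.17  0.79  1.31 -0.61]
(0.48, 0.03) 90 [ 0.3   0.17  2.   -0.77  1.34  0.63] [-0.48  0.12  2.05  0.68  1.44 -0.74]
(0.48, 0.03) 105 [ 0.32  0.07  2.12 -0.86  1.19  0.49] [-0.43  0.22  1.94  0.58  1.55 -0.87]
(0.52, 0.03) 60 [ 0.2   0.41  1.7  -0.56  1.61  0.87] [-0.49 -0.02  2.2   0.89  1.13 -0.44]
(0.52, 0.03) 75 [ 0.25  0.33  1.8  -0.67  1.49  0.73] [-0.48  0.09  2.08  0.8   1.29 -0.58]
(0.52, 0.03) 90 [ 0.28  0.24  1.91 -0.77  1.34  0.6 ] [-0.45  0.2   1.96  0.7   1.43 -0.71]
(0.52, 0.03) 105 [ 0.29  0.14  2.03 -0.87  1.18  0.47] [-0.4   0.3   1.84  0.59  1.56 -0.84]
(0.56, 0.04) 60 [ 0.2   0.48  1.59 -0.56  1.64  0.86] [-0.43  0.06  2.12  0.91  1.1  -0.4 ]
(0.56, 0.04) 75 [ 0.25  0.41  1.69 -0.67  1.51  0.72] [-0.43  0.17  2.    0.82  1.27 -0.54]
(0.56, 0.04) 90 [ 0.28  0.32  1.81 -0.77  1.36  0.59] [-0.4   0.27  1.87  0.72  1.42 -0.67]
(0.56, 0.04) 105 [ 0.29  0.23  1.93 -0.87  1.19  0.46] [-0.36  0.36  1.75  0.61  1.55 -0.8 ]
```

```bash
cat > plan.py <<'E'
from h import *
from ik import toolR
from scipy.linalg import logm,expm,fractional_matrix_power
def mat(p,R): T=np.eye(4);T[:3,:3]=R.as_matrix();T[:3,3]=p;return T
def go(p,R,n,off=.023):
    """p: grasp point wanted (off behind TCP)"""
    p0,R0,s=pose(); tp=np.array(p)+R.apply([0,0,off])
    T=np.linalg.inv(mat(p0,R0))@mat(tp,R)
    E=np.real(expm(logm(T)/n)); t=E[:3,3]*1000; r=np.degrees(Rn.from_matrix(E[:3,:3]).as_rotvec())
    print('tcp',p0.round(4),'->',tp.round(4),'n',n,'per row t mm',t.round(1),'r deg',r.round(2),'|t|',np.linalg.norm(t).round(1),'|r|',np.linalg.norm(r).round(2))
def where(off=.023):
    p,R,s=pose(); x,y,z=R.as_matrix().T; 
    yaw=np.degrees(np.arctan2(-y[0],y[1])); tilt=np.degrees(np.arctan2(-x[2],-z[2])); roll=np.degrees(np.arcsin(y[2]))
    print('t',s['time'],'grasp',(p-R.apply([0,0,off])).round(4),'yaw(y) %.2f tilt %.2f yz %.2f'%(yaw,tilt,roll),'w',round(s['gripper_width'],3),'F',np.round(s['contact_force'],1),'j',np.round(s['joint_pos'],2))
E
python3 - <<'E'
from plan import *
log(); where()
R=toolR(108,45); b=np.array([.5115,-.230,.028])
go(b-R.apply([0,0,.1]),R,4)
E
```

```text
t 2.7 grasp [ 0.468  -0.1542  0.2362] yaw(y) -72.71 tilt -28.88 yz -0.51 w 0.999 F [ 0.3  0.6 -1.4] j [-0.63 -0.03  1.74  0.3   1.83 -0.91]
tcp [ 0.4645 -0.1436  0.216 ] -> [ 0.5283 -0.2818  0.0824] n 4 per row t mm [-50.2   5.    5.8] r deg [ 0.01  4.03 -0.22] |t| 50.8 |r| 4.04
```

```bash
sed -i 's/np.arctan2(-y\[0\],y\[1\])/np.arctan2(y[0],-y[1])/; s/np.arctan2(-x\[2\],-z\[2\])/np.arctan2(x[2],-z[2])/' plan.py; python3 - <<'E'
from plan import *
where()
R=toolR(108,45); b=np.array([.5115,-.230,.028])
go(b-R.apply([0,0,.1]),R,5)
E
```

```text
t 2.7 grasp [ 0.468  -0.1542  0.2362] yaw(y) 107.29 tilt 28.88 yz -0.51 w 0.999 F [ 0.3  0.6 -1.4] j [-0.63 -0.03  1.74  0.3   1.83 -0.91]
tcp [ 0.4645 -0.1436  0.216 ] -> [ 0.5283 -0.2818  0.0824] n 5 per row t mm [-40.2   4.    4.3] r deg [ 0.01  3.22 -0.18] |t| 40.6 |r| 3.23
```

>>> move_arm --rows '[{"tx": -0.04,"ty": 0.004,"tz": 0.0045,"ax": 0,"ay": 3.2,"az": -0.2,"jaw": 0},{"tx": -0.04,"ty": 0.004,"tz": 0.0045,"ax": 0,"ay": 3.2,"az": -0.2,"jaw": 0},{"tx": -0.04,"ty": 0.004,"tz": 0.0045,"ax": 0,"ay": 3.2,"az": -0.2,"jaw": 0},{"tx": -0.04,"ty": 0.004,"tz": 0.0045,"ax": 0,"ay": 3.2,"az": -0.2,"jaw": 0},{"tx": -0.04,"ty": 0.004,"tz": 0.0045,"ax": 0,"ay": 3.2,"az": -0.2,"jaw": 0},{"tx": 0,"ty": 0,"tz": 0,"ax": 0,"ay": 0,"az": 0,"jaw": 0}]'

```text
time: 3.3
tool_pos: [0.5286, -0.2859, 0.0689]
tool_rot: [-0.317, 0.542, 0.744, 0.23]
contact_force: [-1.0, 2.0, -1.6]
gripper_width: 1.004
```

```bash
python3 - <<'E'
from plan import *
log();where()
R=toolR(108,45); b=np.array([.5115,-.230,.028])
go(b-R.apply([0,0,.1]),R,2)
E
```

```text
t 3.3 grasp [ 0.5337 -0.3017  0.0849] yaw(y) 107.89 tilt 46.08 yz -0.04 w 1.004 F [-1.   2.  -1.6] j [-0.79  0.59  1.36  0.35  1.92 -1.1 ]
tcp [ 0.5286 -0.2859  0.0689] -> [ 0.5283 -0.2818  0.0824] n 2 per row t mm [ 6.2  0.5 -3.3] r deg [ 0.03 -0.54 -0.05] |t| 7.1 |r| 0.54
```

>>> move_arm --rows '[{"tx": 0.006,"ty": 0.0005,"tz": -0.003,"ax": 0,"ay": -0.5,"az": 0,"jaw": 0},{"tx": 0.006,"ty": 0.0005,"tz": -0.003,"ax": 0,"ay": -0.5,"az": 0,"jaw": 0},{"tx": 0,"ty": 0,"tz": 0,"ax": 0,"ay": 0,"az": 0,"jaw": 0}]'

```text
time: 3.6
tool_pos: [0.5283, -0.2807, 0.0839]
tool_rot: [-0.31, 0.544, 0.747, 0.225]
contact_force: [0.4, 0.7, 0.7]
gripper_width: 0.999
```

```bash
python3 - <<'E'
from plan import *
log();where()
R=toolR(108,45); b=np.array([.5115,-.230,.028])
go(b,R,5)
grab('scene','scene1'); grab('top','top1')
crop('scene1',80,110,280,250,4,'s1c')
E
```

```text
t 3.6 grasp [ 0.5333 -0.2961  0.1002] yaw(y) 107.91 tilt 45.03 yz -0.02 w 0.999 F [0.4 0.7 0.7] j [-0.78  0.56  1.37  0.35  1.92 -1.09]
tcp [ 0.5283 -0.2807  0.0839] -> [ 0.5065 -0.2145  0.0117] n 5 per row t mm [-0.4 -0.1 20.1] r deg [ 0.01 -0.01 -0.02] |t| 20.1 |r| 0.02
```

View pics/s1c.png

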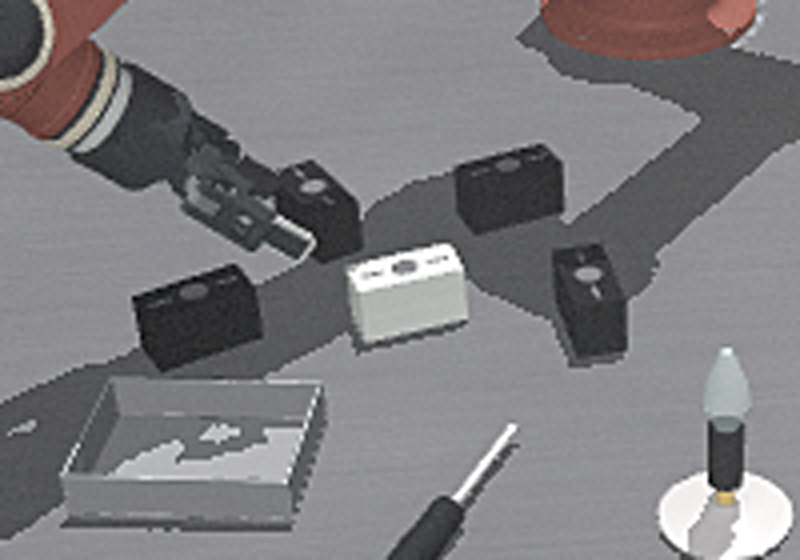

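View pics/top1.png

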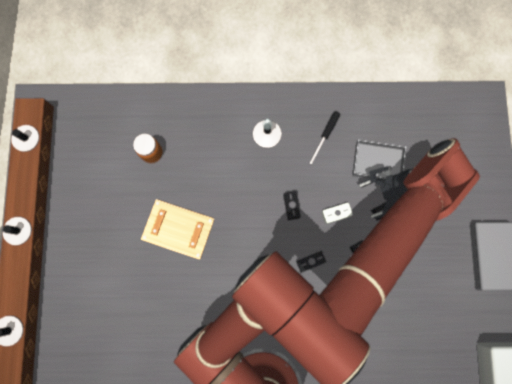

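Scene crop: the open fingers at about (300,240) point at the aluminium box (408,290), which hasn't moved, and there is nothing between them. Going in.

>>> move_arm --rows '[{"tx": 0,"ty": 0,"tz": 0.02,"ax": 0,"ay": 0,"az": 0,"jaw": 0},{"tx": 0,"ty": 0,"tz": 0.02,"ax": 0,"ay": 0,"az": 0,"jaw": 0},{"tx": 0,"ty": 0,"tz": 0.02,"ax": 0,"ay": 0,"az": 0,"jaw": 0},{"tx": 0,"ty": 0,"tz": 0.015,"ax": 0,"ay": 0,"az": 0,"jaw": 0},{"tx": 0,"ty": 0,"tz": 0.01,"ax": 0,"ay": 0,"az": 0,"jaw": 0},{"tx": 0,"ty": 0,"tz": 0,"ax": 0,"ay": 0,"az": 0,"jaw": 0}]'

```text
time: 4.3
tool_pos: [0.5134, -0.2232, 0.0334]
tool_rot: [-0.299, 0.543, 0.752, 0.223]
contact_force: [0.3, -0.0, 0.9]
gripper_width: 0.997
```

```bash
python3 - <<'E'
from plan import *
log();where()
R=toolR(108,45); b=np.array([.5115,-.230,.030])
go(b,R,1)
E
```

```text
t 4.3 grasp [ 0.5182 -0.2384  0.05  ] yaw(y) 108.09 tilt 43.77 yz 0.63 w 0.997 F [ 0.3 -0.   0.9] j [-0.74  0.51  1.53  0.37  1.78 -1.11]
tcp [ 0.5134 -0.2232  0.0334] -> [ 0.5065 -0.2145  0.0137] n 1 per row t mm [-6.1 -4.1 21.4] r deg [0.38 1.23 0.5 ] |t| 22.6 |r| 1.38
```

>>> move_arm --rows '[{"tx": -0.003,"ty": -0.002,"tz": 0.011,"ax": 0.2,"ay": 0.6,"az": 0.2,"jaw": 0},{"tx": -0.003,"ty": -0.002,"tz": 0.011,"ax": 0.2,"ay": 0.6,"az": 0.2,"jaw": 0},{"tx": 0,"ty": 0,"tz": 0,"ax": 0,"ay": 0,"az": 0,"jaw": 0},{"tx": 0,"ty": 0,"tz": 0,"ax": 0,"ay": 0,"az": 0,"jaw": 0}]'

```text
time: 4.7
tool_pos: [0.5069, -0.2148, 0.0131]
tool_rot: [-0.309, 0.543, 0.748, 0.225]
contact_force: [0.3, 0.2, 0.6]
gripper_width: 1.0
```

```bash
python3 - <<'E'
from plan import *
log();where()
R=toolR(108,45); b=np.array([.5115,-.230,.030])
go(b,R,1)
grab('scene','scene2'); crop('scene2',130,130,230,210,7,'s2c')
E
```

```text
t 4.7 grasp [ 0.5119 -0.2302  0.0294] yaw(y) 108.05 tilt 44.89 yz 0.10 w 1.0 F [0.3 0.2 0.6] j [-0.73  0.53  1.54  0.37  1.77 -1.11]
tcp [ 0.5069 -0.2148  0.0131] -> [ 0.5065 -0.2145  0.0137] n 1 per row t mm [ 0.7 -0.3 -0.2] r deg [0.04 0.11 0.11] |t| 0.8 |r| 0.16
```

View pics/s2c.png

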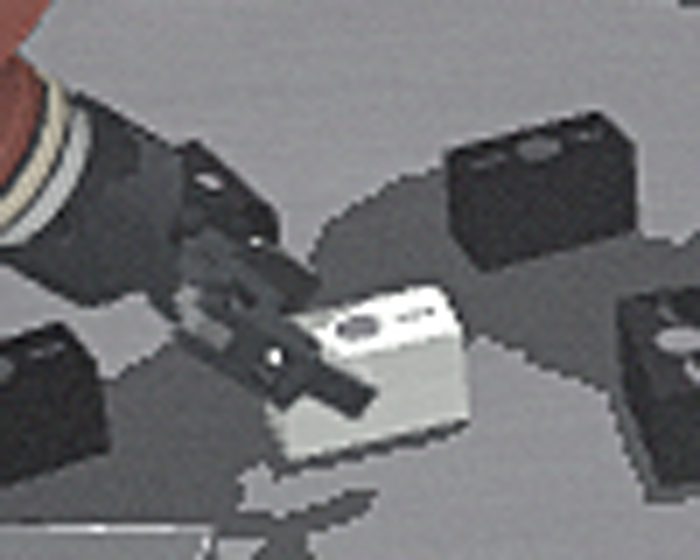

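The fingers straddle the box, with the near pad tip at about (365,395), level with the middle of the box. Closing now.

>>> move_arm --rows '[{"tx": 0,"ty": 0,"tz": 0,"ax": 0,"ay": 0,"az": 0,"jaw": 255},{"tx": 0,"ty": 0,"tz": 0,"ax": 0,"ay": 0,"az": 0,"jaw": 255},{"tx": 0,"ty": 0,"tz": 0,"ax": 0,"ay": 0,"az": 0,"jaw": 255},{"tx": 0,"ty": 0,"tz": 0,"ax": 0,"ay": 0,"az": 0,"jaw": 255},{"tx": 0,"ty": 0,"tz": 0,"ax": 0,"ay": 0,"az": 0,"jaw": 255},{"tx": 0,"ty": 0,"tz": 0,"ax": 0,"ay": 0,"az": 0,"jaw": 255},{"tx": 0,"ty": 0,"tz": 0,"ax": 0,"ay": 0,"az": 0,"jaw": 255}]'

```text
time: 5.45
tool_pos: [0.5076, -0.2161, 0.0136]
tool_rot: [-0.307, 0.543, 0.748, 0.225]
contact_force: [0.3, 0.2, 0.0]
gripper_width: 0.436
```

```bash
python3 - <<'E'
from plan import *
log();where()
E
```

```text
t 5.45 grasp [ 0.5126 -0.2315  0.03  ] yaw(y) 108.01 tilt 44.75 yz 0.16 w 0.436 F [0.3 0.2 0. ] j [-0.74  0.53  1.54  0.37  1.77 -1.11]
```

Opening is 0.436 × 85 = 37 mm, which matches the 38 mm width. I'll store the box pose in the tool frame and lift.

```bash
python3 - <<'E'
from plan import *
p,R,s=pose()
a=np.radians(108.); Rb=Rn.from_matrix(np.array([[np.sin(a),-np.cos(a),0],[np.cos(a),np.sin(a),0],[0,0,1]]).T)
T=np.linalg.inv(mat(p,R))@mat([.512,-.2303,.023],Rb); np.save('Tb1.npy',T); print(T.round(4)); print(np.linalg.det(T[:3,:3]))
E
```

```text
[[-2.200e-03  7.102e-01  7.040e-01 -4.000e-03]
 [ 1.000e+00  2.000e-04  2.900e-03 -2.000e-04]
 [ 1.900e-03  7.040e-01 -7.102e-01 -1.710e-02]
 [ 0.000e+00  0.000e+00  0.000e+00  1.000e+00]]
1.0
```

>>> move_arm --rows '[{"tx": 0.01,"ty": 0,"tz": -0.01,"ax": 0,"ay": 0,"az": 0,"jaw": 255},{"tx": 0.015,"ty": 0,"tz": -0.015,"ax": 0,"ay": 0,"az": 0,"jaw": 255},{"tx": 0.02,"ty": 0,"tz": -0.02,"ax": 0,"ay": 0,"az": 0,"jaw": 255},{"tx": 0.02,"ty": 0,"tz": -0.02,"ax": 0,"ay": 0,"az": 0,"jaw": 255},{"tx": 0.02,"ty": 0,"tz": -0.02,"ax": 0,"ay": 0,"az": 0,"jaw": 255},{"tx": 0,"ty": 0,"tz": 0,"ax": 0,"ay": 0,"az": 0,"jaw": 255}]'

```text
time: 6.05
tool_pos: [0.507, -0.2155, 0.144]
tool_rot: [-0.306, 0.543, 0.749, 0.224]
contact_force: [0.4, -1.1, -0.6]
gripper_width: 0.433
```

```bash
cat >> plan.py <<'E'
def boxpose(fn):
    p,R,s=pose(); B=mat(p,R)@np.load(fn); 
    print('box c',B[:3,3].round(4),'x',B[:3,0].round(3),'y',B[:3,1].round(3),'z',B[:3,2].round(3)); return B
E
python3 - <<'E'
from plan import *
log();where();boxpose('Tb1.npy')
R=toolR(85,0); go([.50,-.02,.16],R,10)
grab('scene','scene3'); crop('scene3',100,80,260,200,5,'s3c')
E
```

```text
t 6.05 grasp [ 0.512  -0.2309  0.1604] yaw(y) 108.05 tilt 44.63 yz 0.18 w 0.433 F [ 0.4 -1.1 -0.6] j [-0.74  0.37  1.51  0.39  1.94 -1.04]
box c [ 0.5114 -0.2297  0.1534] x [0.951 0.31  0.   ] y [-0.31   0.951 -0.002] z [-0.001  0.002  1.   ]
tcp [ 0.507  -0.2155  0.144 ] -> [ 0.5   -0.02   0.137] n 10 per row t mm [18.  2.  9.] r deg [-0.88 -4.4   2.19] |t| 20.2 |r| 5.0
```

View pics/s3c.png

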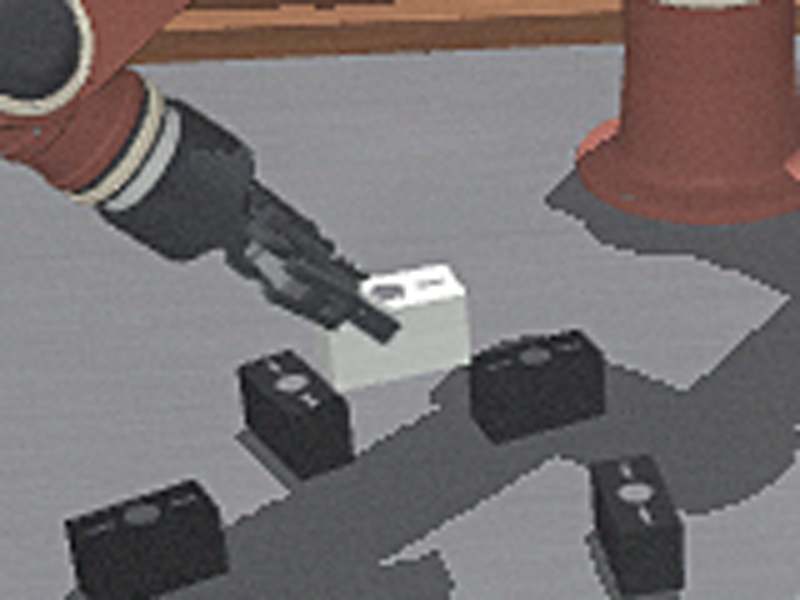

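The box is held level in the air (crop (400,330)). Carrying it over to the standing place and turning it halfway.

>>> move_arm --rows '[{"tx": 0.018,"ty": 0.002,"tz": 0.008,"ax": -0.9,"ay": -4.4,"az": 2.2,"jaw": 255},{"tx": 0.018,"ty": 0.002,"tz": 0.008,"ax": -0.9,"ay": -4.4,"az": 2.2,"jaw": 255},{"tx": 0.018,"ty": 0.002,"tz": 0.008,"ax": -0.9,"ay": -4.4,"az": 2.2,"jaw": 255},{"tx": 0.018,"ty": 0.002,"tz": 0.008,"ax": -0.9,"ay": -4.4,"az": 2.2,"jaw": 255},{"tx": 0.018,"ty": 0.002,"tz": 0.008,"ax": -0.9,"ay": -4.4,"az": 2.2,"jaw": 255},{"tx": 0.018,"ty": 0.002,"tz": 0.008,"ax": -0.9,"ay": -4.4,"az": 2.2,"jaw": 255},{"tx": 0.018,"ty": 0.002,"tz": 0.008,"ax": -0.9,"ay": -4.4,"az": 2.2,"jaw": 255},{"tx": 0.018,"ty": 0.002,"tz": 0.008,"ax": -0.9,"ay": -4.4,"az": 2.2,"jaw": 255},{"tx": 0.018,"ty": 0.002,"tz": 0.008,"ax": -0.9,"ay": -4.4,"az": 2.2,"jaw": 255},{"tx": 0.018,"ty": 0.002,"tz": 0.008,"ax": -0.9,"ay": -4.4,"az": 2.2,"jaw": 255},{"tx": 0,"ty": 0,"tz": 0,"ax": 0,"ay": 0,"az": 0,"jaw": 255}]'

```text
time: 7.2
tool_pos: [0.4912, -0.0143, 0.1254]
tool_rot: [-0.001, 0.745, 0.667, -0.012]
contact_force: [-0.4, -0.2, -2.9]
gripper_width: 0.432
```

```bash
python3 - <<'E'
from plan import *
log();where();boxpose('Tb1.npy')
R=toolR(85,-45); go([.515,.03,.12],R,10)
E
```

```text
t 7.2 grasp [ 0.4916 -0.014   0.1484] yaw(y) 83.69 tilt -1.03 yz -1.00 w 0.432 F [-0.4 -0.2 -2.9] j [-0.17 -0.19  1.99 -0.02  1.36 -0.05]
box c [ 0.4908 -0.0179  0.1425] x [ 0.994 -0.112 -0.019] y [ 0.064  0.695 -0.717] z [0.094 0.711 0.697]
tcp [ 0.4912 -0.0143  0.1254] -> [0.5136 0.0138 0.1037] n 10 per row t mm [3.7 2.  1. ] r deg [-0.15 -4.4  -0.08] |t| 4.3 |r| 4.4
```

>>> move_arm --rows '[{"tx": 0.0037,"ty": 0.002,"tz": 0.0005,"ax": -0.1,"ay": -4.4,"az": 0,"jaw": 255},{"tx": 0.0037,"ty": 0.002,"tz": 0.0005,"ax": -0.1,"ay": -4.4,"az": 0,"jaw": 255},{"tx": 0.0037,"ty": 0.002,"tz": 0.0005,"ax": -0.1,"ay": -4.4,"az": 0,"jaw": 255},{"tx": 0.0037,"ty": 0.002,"tz": 0.0005,"ax": -0.1,"ay": -4.4,"az": 0,"jaw": 255},{"tx": 0.0037,"ty": 0.002,"tz": 0.0005,"ax": -0.1,"ay": -4.4,"az": 0,"jaw": 255},{"tx": 0.0037,"ty": 0.002,"tz": 0.0005,"ax": -0.1,"ay": -4.4,"az": 0,"jaw": 255},{"tx": 0.0037,"ty": 0.002,"tz": 0.0005,"ax": -0.1,"ay": -4.4,"az": 0,"jaw": 255},{"tx": 0.0037,"ty": 0.002,"tz": 0.0005,"ax": -0.1,"ay": -4.4,"az": 0,"jaw": 255},{"tx": 0.0037,"ty": 0.002,"tz": 0.0005,"ax": -0.1,"ay": -4.4,"az": 0,"jaw": 255},{"tx": 0.0037,"ty": 0.002,"tz": 0.0005,"ax": -0.1,"ay": -4.4,"az": 0,"jaw": 255},{"tx": 0,"ty": 0,"tz": 0,"ax": 0,"ay": 0,"az": 0,"jaw": 255}]'

```text
time: 8.3
tool_pos: [0.5049, 0.0111, 0.0943]
tool_rot: [0.252, 0.68, 0.618, -0.304]
contact_force: [-0.6, -0.8, -2.8]
gripper_width: 0.432
```

```bash
cat >> plan.py <<'E'
def gobox(fn,c,Rb,n):
    "box centre c, box rotation Rb"
    p0,R0,s=pose(); T=mat(c,Rb)@np.linalg.inv(np.load(fn)); R=Rn.from_matrix(T[:3,:3]); go(T[:3,3],R,n,off=0)
def standR(yaw): # y down, z toward yaw
    a=np.radians(yaw); y=np.array([0,0,-1.]); z=np.array([np.cos(a),np.sin(a),0]); return Rn.from_matrix(np.array([np.cross(y,z),y,z]).T)
E
python3 - <<'E'
from plan import *
log();where();B=boxpose('Tb1.npy')
gobox('Tb1.npy',[.515,.03,.055],standR(85),4)
grab('scene','scene4'); crop('scene4',160,90,310,200,5,'s4c')
E
```

```text
t 8.3 grasp [0.5072 0.0277 0.1102] yaw(y) 83.72 tilt -46.52 yz -1.84 w 0.432 F [-0.6 -0.8 -2.8] j [ 0.27  0.17  1.86 -0.73  1.53  0.56]
box c [0.5062 0.0207 0.109 ] x [ 0.993 -0.112 -0.032] y [-0.034 -0.018 -0.999] z [ 0.111  0.994 -0.022]
tcp [0.5049 0.0111 0.0943] -> [0.5144 0.0207 0.0402] n 4 per row t mm [11.5  2.4  7.5] r deg [-0.58  0.31  0.08] |t| 14.0 |r| 0.66
```

View pics/s4c.png

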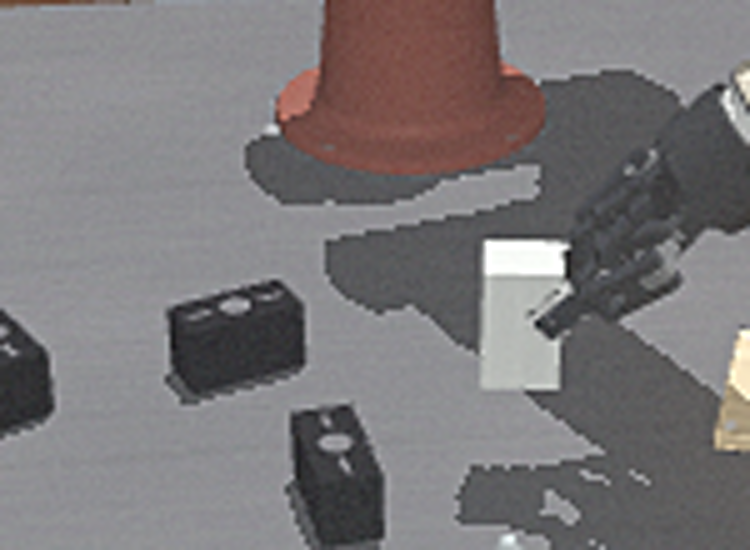

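The box hangs upright (crop (520,315)) and hasn't slipped in the grip. Lowering in stages.

>>> move_arm --rows '[{"tx": 0.0115,"ty": 0.0024,"tz": 0.0075,"ax": -0.6,"ay": 0.3,"az": 0.1,"jaw": 255},{"tx": 0.0115,"ty": 0.0024,"tz": 0.0075,"ax": -0.6,"ay": 0.3,"az": 0.1,"jaw": 255},{"tx": 0.0115,"ty": 0.0024,"tz": 0.0075,"ax": -0.6,"ay": 0.3,"az": 0.1,"jaw": 255},{"tx": 0.005,"ty": 0.002,"tz": 0.003,"ax": -0.5,"ay": 0.3,"az": 0.1,"jaw": 255},{"tx": 0,"ty": 0,"tz": 0,"ax": 0,"ay": 0,"az": 0,"jaw": 255}]'

```text
time: 8.85
tool_pos: [0.515, 0.0173, 0.0455]
tool_rot: [0.259, 0.683, 0.623, -0.28]
contact_force: [-0.5, -0.9, -1.4]
gripper_width: 0.434
```

```bash
python3 - <<'E'
from plan import *
log();where();B=boxpose('Tb1.npy')
gobox('Tb1.npy',[*B[:2,3],.045],standR(85),3)
E
```

```text
t 8.85 grasp [0.5163 0.0334 0.0618] yaw(y) 84.90 tilt -44.86 yz 0.30 w 0.434 F [-0.5 -0.9 -1.4] j [ 0.28  0.24  1.87 -0.73  1.42  0.63]
box c [0.5155 0.0265 0.0604] x [ 0.996 -0.092  0.005] y [ 0.006  0.006 -1.   ] z [0.092 0.996 0.007]
tcp [0.515  0.0173 0.0455] -> [0.5149 0.0172 0.0302] n 3 per row t mm [ 3.6 -0.   3.6] r deg [ 0.01 -0.13 -0.13] |t| 5.1 |r| 0.19
```

>>> move_arm --rows '[{"tx": 0.0045,"ty": 0,"tz": 0.0045,"ax": 0.1,"ay": -0.2,"az": 0,"jaw": 255},{"tx": 0.0045,"ty": 0,"tz": 0.0045,"ax": 0,"ay": -0.1,"az": 0,"jaw": 255},{"tx": 0.003,"ty": 0,"tz": 0.003,"ax": 0,"ay": 0,"az": 0,"jaw": 255},{"tx": 0,"ty": 0,"tz": 0,"ax": 0,"ay": 0,"az": 0,"jaw": 255}]'

```text
time: 9.25
tool_pos: [0.5156, 0.0172, 0.0278]
tool_rot: [0.261, 0.682, 0.622, -0.282]
contact_force: [-0.1, -0.6, -2.6]
gripper_width: 0.43
```

```bash
python3 - <<'E'
from plan import *
log();where();B=boxpose('Tb1.npy')
gobox('Tb1.npy',[*B[:2,3],.041],standR(85),1)
E
```

```text
t 9.25 grasp [0.517  0.0335 0.044 ] yaw(y) 84.81 tilt -45.15 yz 0.30 w 0.43 F [-0.1 -0.6 -2.6] j [ 0.28  0.27  1.87 -0.74  1.4   0.65]
box c [0.5161 0.0265 0.0426] x [ 0.996 -0.093  0.005] y [ 0.006  0.001 -1.   ] z [0.093 0.996 0.002]
tcp [0.5156 0.0172 0.0278] -> [0.5156 0.0172 0.0262] n 1 per row t mm [ 1.1 -0.   1.2] r deg [-0.03 -0.09 -0.47] |t| 1.6 |r| 0.48
```

>>> move_arm --rows '[{"tx": 0.0012,"ty": 0,"tz": 0.0012,"ax": 0,"ay": 0,"az": 0,"jaw": 255},{"tx": 0,"ty": 0,"tz": 0,"ax": 0,"ay": 0,"az": 0,"jaw": 255}]'

```text
time: 9.45
tool_pos: [0.5158, 0.0173, 0.0261]
tool_rot: [0.261, 0.682, 0.622, -0.282]
contact_force: [0.2, 0.8, -3.2]
gripper_width: 0.434
```

```bash
python3 - <<'E'
from plan import *
where();B=boxpose('Tb1.npy')
E
```

```text
t 9.45 grasp [0.5172 0.0336 0.0423] yaw(y) 84.82 tilt -45.15 yz 0.32 w 0.434 F [ 0.2  0.8 -3.2] j [ 0.28  0.27  1.87 -0.74  1.4   0.65]
box c [0.5164 0.0266 0.041 ] x [ 0.996 -0.093  0.006] y [ 0.006  0.001 -1.   ] z [0.093 0.996 0.002]
```

>>> move_arm --rows '[{"tx": 0.001,"ty": 0,"tz": 0.001,"ax": 0,"ay": 0,"az": 0,"jaw": 255},{"tx": 0,"ty": 0,"tz": 0,"ax": 0,"ay": 0,"az": 0,"jaw": 255}]'

```text
time: 9.65
tool_pos: [0.5166, 0.0175, 0.026]
tool_rot: [0.262, 0.683, 0.622, -0.282]
contact_force: [0.6, -0.1, -1.8]
gripper_width: 0.435
```

```bash
python3 - <<'E'
from plan import *
where();B=boxpose('Tb1.npy')
E
```

```text
t 9.65 grasp [0.518  0.0338 0.0422] yaw(y) 84.81 tilt -45.19 yz 0.40 w 0.435 F [ 0.6 -0.1 -1.8] j [ 0.28  0.27  1.87 -0.74  1.4   0.66]
box c [0.5171 0.0268 0.0409] x [ 0.996 -0.093  0.007] y [ 0.007  0.    -1.   ] z [0.093 0.996 0.001]
```

>>> move_arm --rows '[{"tx": 0.002,"ty": 0,"tz": 0.002,"ax": 0,"ay": 0,"az": 0,"jaw": 255},{"tx": 0.0005,"ty": 0,"tz": 0.0005,"ax": 0,"ay": 0,"az": 0,"jaw": 255}]'

```text
time: 9.85
tool_pos: [0.5174, 0.0176, 0.0259]
tool_rot: [0.263, 0.683, 0.62, -0.282]
contact_force: [0.0, 0.1, -1.3]
gripper_width: 0.432
```

```bash
python3 - <<'E'
from plan import *
where();B=boxpose('Tb1.npy')
E
```

```text
t 9.85 grasp [0.5188 0.0339 0.0421] yaw(y) 84.72 tilt -45.38 yz 0.48 w 0.432 F [ 0.   0.1 -1.3] j [ 0.28  0.28  1.86 -0.74  1.4   0.66]
box c [0.5179 0.027  0.0407] x [ 0.995 -0.095  0.009] y [ 0.008 -0.003 -1.   ] z [ 0.095  0.995 -0.002]
```

Height reads 40.7 mm against the nominal 40, it has stopped dropping, and the load is partly taken up. That is contact, so I'll open.

>>> move_arm --rows '[{"tx": 0,"ty": 0,"tz": 0,"ax": 0,"ay": 0,"az": 0,"jaw": 120},{"tx": 0,"ty": 0,"tz": 0,"ax": 0,"ay": 0,"az": 0,"jaw": 90},{"tx": 0,"ty": 0,"tz": 0,"ax": 0,"ay": 0,"az": 0,"jaw": 50},{"tx": 0,"ty": 0,"tz": 0,"ax": 0,"ay": 0,"az": 0,"jaw": 0},{"tx": 0,"ty": 0,"tz": 0,"ax": 0,"ay": 0,"az": 0,"jaw": 0},{"tx": 0,"ty": 0,"tz": 0,"ax": 0,"ay": 0,"az": 0,"jaw": 0}]'

```text
time: 10.45
tool_pos: [0.5182, 0.0173, 0.0261]
tool_rot: [0.264, 0.683, 0.62, -0.282]
contact_force: [0.3, -0.6, -0.3]
gripper_width: 1.001
```

```bash
python3 - <<'E'
from plan import *
where()
grab('scene','scene5'); crop('scene5',200,90,350,200,5,'s5c')
E
```

```text
t 10.45 grasp [0.5195 0.0336 0.0423] yaw(y) 84.76 tilt -45.39 yz 0.58 w 1.001 F [ 0.3 -0.6 -0.3] j [ 0.28  0.28  1.86 -0.74  1.4   0.66]
```

View pics/s5c.png

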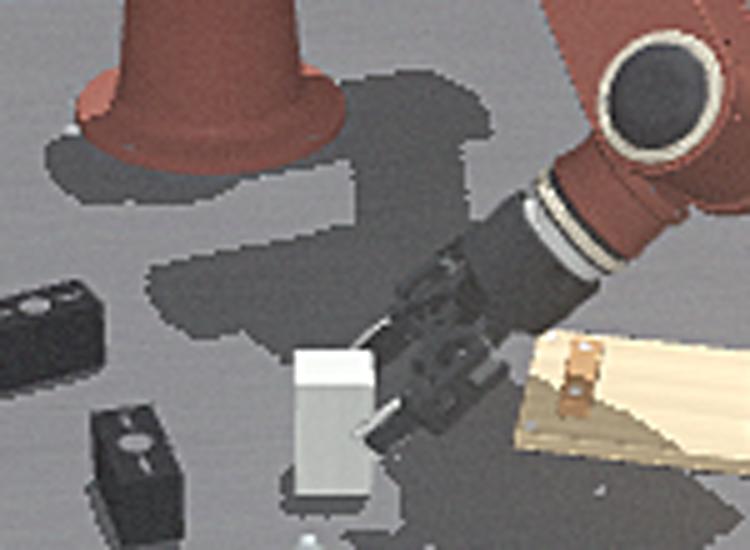

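The box stands upright and clear of both fingers (crop (335,425)). Waiting a moment, then backing off along the tool axis.

>>> move_arm --rows '[{"tx": 0,"ty": 0,"tz": 0,"ax": 0,"ay": 0,"az": 0,"jaw": 0},{"tx": 0,"ty": 0,"tz": 0,"ax": 0,"ay": 0,"az": 0,"jaw": 0},{"tx": 0,"ty": 0,"tz": 0,"ax": 0,"ay": 0,"az": 0,"jaw": 0},{"tx": 0,"ty": 0,"tz": -0.01,"ax": 0,"ay": 0,"az": 0,"jaw": 0},{"tx": 0,"ty": 0,"tz": -0.02,"ax": 0,"ay": 0,"az": 0,"jaw": 0},{"tx": 0,"ty": 0,"tz": -0.03,"ax": 0,"ay": 0,"az": 0,"jaw": 0},{"tx": 0,"ty": 0,"tz": -0.03,"ax": 0,"ay": 0,"az": 0,"jaw": 0},{"tx": 0,"ty": 0,"tz": -0.03,"ax": 0,"ay": 0,"az": 0,"jaw": 0},{"tx": 0,"ty": 0,"tz": 0,"ax": 0,"ay": 0,"az": 0,"jaw": 0}]'

```text
time: 11.4
tool_pos: [0.5247, 0.1069, 0.1148]
tool_rot: [0.263, 0.683, 0.62, -0.282]
contact_force: [0.1, -0.1, -0.1]
gripper_width: 0.997
```

```bash
python3 - <<'E'
from plan import *
where()
R=toolR(85,0); go([.518,.0265,.22],R,8)
E
```

```text
t 11.4 grasp [0.5261 0.1232 0.131 ] yaw(y) 84.70 tilt -45.35 yz 0.49 w 0.997 F [ 0.1 -0.1 -0.1] j [ 0.42  0.24  1.73 -0.68  1.61  0.64]
tcp [0.5247 0.1069 0.1148] -> [0.518  0.0265 0.197 ] n 8 per row t mm [-13.9   0.1  -5.1] r deg [ 0.04  5.67 -0.06] |t| 14.8 |r| 5.67
```

>>> move_arm --rows '[{"tx": -0.014,"ty": 0,"tz": -0.005,"ax": 0,"ay": 5.7,"az": 0,"jaw": 0},{"tx": -0.014,"ty": 0,"tz": -0.005,"ax": 0,"ay": 5.7,"az": 0,"jaw": 0},{"tx": -0.014,"ty": 0,"tz": -0.005,"ax": 0,"ay": 5.7,"az": 0,"jaw": 0},{"tx": -0.014,"ty": 0,"tz": -0.005,"ax": 0,"ay": 5.7,"az": 0,"jaw": 0},{"tx": -0.014,"ty": 0,"tz": -0.005,"ax": 0,"ay": 5.7,"az": 0,"jaw": 0},{"tx": -0.014,"ty": 0,"tz": -0.005,"ax": 0,"ay": 5.7,"az": 0,"jaw": 0},{"tx": -0.014,"ty": 0,"tz": -0.005,"ax": 0,"ay": 5.7,"az": 0,"jaw": 0},{"tx": -0.014,"ty": 0,"tz": -0.005,"ax": 0,"ay": 5.7,"az": 0,"jaw": 0},{"tx": 0,"ty": 0,"tz": 0,"ax": 0,"ay": 0,"az": 0,"jaw": 0}]'

```text
time: 12.3
tool_pos: [0.5134, 0.0213, 0.1931]
tool_rot: [-0.008, 0.737, 0.675, 0.013]
contact_force: [0.9, 0.1, 0.1]
gripper_width: 1.001
```

```bash
python3 - <<'E'
from plan import *
where()
R=toolR(85,45); go(np.array([.518,.0265,.045])-R.apply([0,0,.12]),R,10)
grab('top','top6');grab('scene','scene6');crop('scene6',200,90,350,200,5,'s6c')
E
```

```text
t 12.3 grasp [0.5132 0.0206 0.2161] yaw(y) 84.95 tilt 1.71 yz 0.29 w 1.001 F [0.9 0.1 0.1] j [-0.12 -0.21  1.89  0.03  1.46 -0.04]
tcp [0.5134 0.0213 0.1931] -> [ 0.512  -0.0418  0.1136] n 10 per row t mm [-9.   0.4  5.3] r deg [0.03 4.33 0.01] |t| 10.4 |r| 4.33
```

View pics/s6c.png

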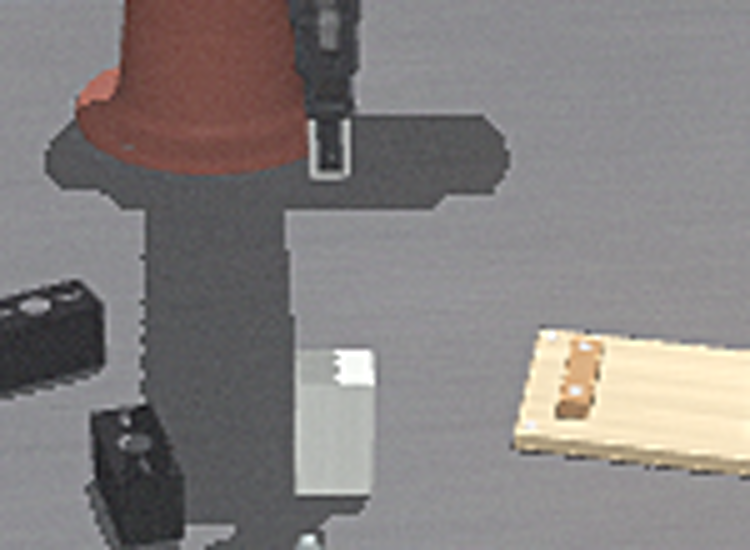

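View pics/top6.png

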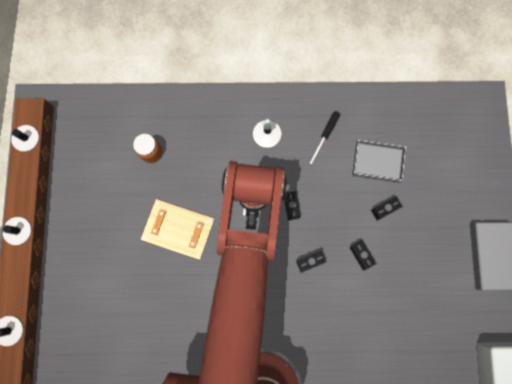

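The box stands still at crop (335,425) and none of the bystanders has moved. I'll check its base position from the scene view while swinging to the +45° side.

```bash
python3 - <<'E'
from h import *
g=load('scene6')
for uv in[(200+295/5,90+495/5),(200+371/5,90+497/5)]: print('base',ray(g,*uv,0))
for uv in[(200+295/5,90+350/5),(200+374/5,90+350/5),(200+295/5,90+385/5),(200+374/5,90+385/5)]: print('top',ray(g,*uv,.08))
E
```

```text
base [0.54272624 0.00252541 0.        ]
base [0.55021032 0.04818799 0.        ]
top [0.50478107 0.006872   0.08      ]
top [0.51028054 0.05422849 0.08      ]
top [0.54403882 0.00207574 0.08      ]
top [0.54942487 0.04837004 0.08      ]
```

>>> move_arm --rows '[{"tx": -0.009,"ty": 0,"tz": 0.0045,"ax": 0,"ay": 4.3,"az": 0,"jaw": 0},{"tx": -0.009,"ty": 0,"tz": 0.0045,"ax": 0,"ay": 4.3,"az": 0,"jaw": 0},{"tx": -0.009,"ty": 0,"tz": 0.0045,"ax": 0,"ay": 4.3,"az": 0,"jaw": 0},{"tx": -0.009,"ty": 0,"tz": 0.0045,"ax": 0,"ay": 4.3,"az": 0,"jaw": 0},{"tx": -0.009,"ty": 0,"tz": 0.0045,"ax": 0,"ay": 4.3,"az": 0,"jaw": 0},{"tx": -0.009,"ty": 0,"tz": 0.0045,"ax": 0,"ay": 4.3,"az": 0,"jaw": 0},{"tx": -0.009,"ty": 0,"tz": 0.0045,"ax": 0,"ay": 4.3,"az": 0,"jaw": 0},{"tx": -0.009,"ty": 0,"tz": 0.0045,"ax": 0,"ay": 4.3,"az": 0,"jaw": 0},{"tx": 0,"ty": 0,"tz": 0,"ax": 0,"ay": 0,"az": 0,"jaw": 0}]'

```text
time: 13.3
tool_pos: [0.5045, -0.0215, 0.127]
tool_rot: [-0.223, 0.692, 0.647, 0.229]
contact_force: [1.2, 0.9, 0.3]
gripper_width: 1.002
```

```bash
python3 - <<'E'
from plan import *
where()
R=toolR(85,45); go(np.array([.518,.0265,.045])-R.apply([0,0,.10]),R,4)
E
```

```text
t 13.3 grasp [ 0.5039 -0.0354  0.1453] yaw(y) 86.34 tilt 37.34 yz -0.71 w 1.002 F [1.2 0.9 0.3] j [-0.53 -0.02  1.94  0.57  1.57 -0.57]
tcp [ 0.5045 -0.0215  0.127 ] -> [ 0.5133 -0.0277  0.0994] n 4 per row t mm [-5.5  2.3  4.4] r deg [-0.35  1.92  0.14] |t| 7.4 |r| 1.95
```

```bash
python3 - <<'E'
from h import *
grab('top','top7');grab('scene','scene7');crop('top7',200,150,300,260,5,'t7c');crop('scene7',230,140,300,200,10,'s7c')
E
```

```text
(no output)
```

View pics/t7c.png

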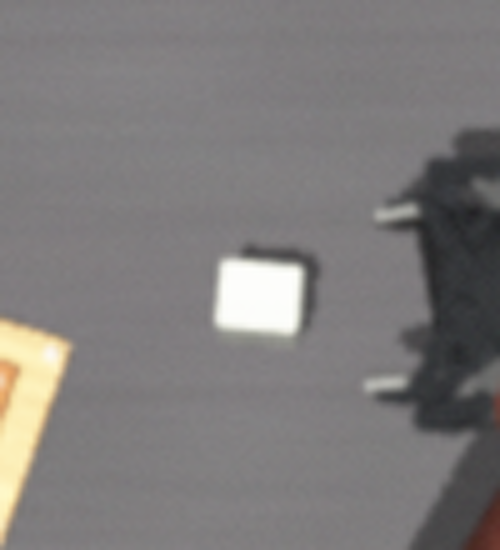

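View pics/s7c.png

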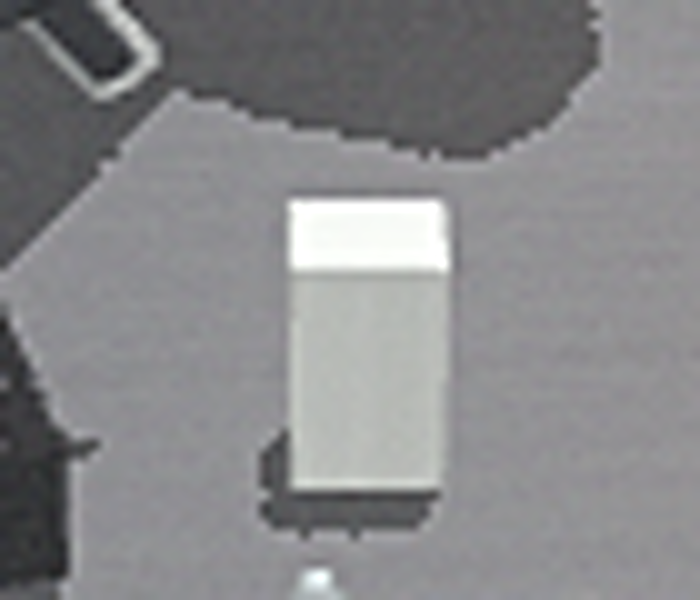

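Top crop: the standing box's top face is at (260,295), about 2 px off the line between the finger tips at (392,300). Measuring it properly.

```bash
python3 - <<'E'
from plan import *
f=load('top7'); c=f['color'].astype(int); v,u=np.mgrid[:384,:512]
m=((c.min(2)>205)&(u>238)&(u<264)&(v>198)&(v<221)).astype(np.uint8)
cn=max(cv2.findContours(m,0,1)[0],key=cv2.contourArea)[:,0,:]
P=np.array([ray(f,a,b,.08)[:2] for a,b in cn],np.float32); print(cv2.minAreaRect(P),m.sum())
# finger tips symmetric point check: tip pixels
p,R,s=pose(); print('tip mid via cam', proj(f,p), 'tips px', proj(f,p+R.apply([0,.0425,-.013])),proj(f,p+R.apply([0,-.0425,-.013])))
E
```

```text
((0.5181748867034912, 0.02679223008453846), (0.0469541996717453, 0.03885389119386673), 84.36872100830078) 210
tip mid via cam [267.83499387 210.5735061 ] tips px [271.45707029 195.30273874] [269.87580052 225.25043618]
```

Camera gives (0.518,0.027) with yaw 84.4°, which agrees with the carried estimate to within 1 mm. Approaching for the second grasp.

```bash
python3 - <<'E'
from plan import *
where()
R=toolR(84.5,45); go(np.array([.5178,.0228,.041])-R.apply([0,0,.09]),R,4)
E
```

```text
t 13.4 grasp [ 0.5051 -0.0349  0.1479] yaw(y) 86.43 tilt 37.22 yz -0.45 w 0.998 F [-0.6  0.3  0.4] j [-0.53 -0.03  1.94  0.57  1.57 -0.56]
tcp [ 0.5059 -0.021   0.1296] -> [ 0.5133 -0.0244  0.0884] n 4 per row t mm [-7.2  1.9  7.4] r deg [-0.4   1.95  0.29] |t| 10.5 |r| 2.01
```

>>> move_arm --rows '[{"tx": -0.0072,"ty": 0.002,"tz": 0.0074,"ax": -0.4,"ay": 2,"az": 0.3,"jaw": 0},{"tx": -0.0072,"ty": 0.002,"tz": 0.0074,"ax": -0.4,"ay": 2,"az": 0.3,"jaw": 0},{"tx": -0.0072,"ty": 0.002,"tz": 0.0074,"ax": -0.4,"ay": 2,"az": 0.3,"jaw": 0},{"tx": -0.0072,"ty": 0.002,"tz": 0.0074,"ax": -0.4,"ay": 2,"az": 0.3,"jaw": 0},{"tx": 0,"ty": 0,"tz": 0,"ax": 0,"ay": 0,"az": 0,"jaw": 0}]'

```text
time: 13.9
tool_pos: [0.5165, -0.0199, 0.0908]
tool_rot: [-0.257, 0.68, 0.624, 0.285]
contact_force: [0.5, 0.2, -0.0]
gripper_width: 0.999
```

```bash
python3 - <<'E'
from plan import *
where()
R=toolR(84.5,45); go(np.array([.5178,.0228,.041]),R,5)
E
```

```text
t 13.9 grasp [ 0.515  -0.0362  0.107 ] yaw(y) 84.96 tilt 45.17 yz 0.36 w 0.999 F [ 0.5  0.2 -0. ] j [-0.57  0.1   1.94  0.68  1.55 -0.66]
tcp [ 0.5165 -0.0199  0.0908] -> [0.5194 0.039  0.0247] n 5 per row t mm [-1.  -0.6 17.7] r deg [-0.01 -0.03  0.12] |t| 17.7 |r| 0.12
```

>>> move_arm --rows '[{"tx": -0.001,"ty": -0.0006,"tz": 0.018,"ax": 0,"ay": 0,"az": 0.1,"jaw": 0},{"tx": -0.001,"ty": -0.0006,"tz": 0.018,"ax": 0,"ay": 0,"az": 0.1,"jaw": 0},{"tx": -0.001,"ty": -0.0006,"tz": 0.018,"ax": 0,"ay": 0,"az": 0.1,"jaw": 0},{"tx": -0.001,"ty": -0.0006,"tz": 0.015,"ax": 0,"ay": 0,"az": 0.1,"jaw": 0},{"tx": 0,"ty": 0,"tz": 0,"ax": 0,"ay": 0,"az": 0,"jaw": 0}]'

```text
time: 14.4
tool_pos: [0.5216, 0.0289, 0.0416]
tool_rot: [-0.255, 0.681, 0.625, 0.284]
contact_force: [-1.2, 0.3, 1.1]
gripper_width: 0.999
```

```bash
python3 - <<'E'
from plan import *
where()
R=toolR(84.5,45); go(np.array([.5178,.0228,.041]),R,2)
E
```

```text
t 14.4 grasp [0.52   0.0128 0.0579] yaw(y) 84.94 tilt 44.84 yz 0.45 w 0.999 F [-1.2  0.3  1.1] j [-0.49  0.15  1.98  0.72  1.42 -0.67]
tcp [0.5216 0.0289 0.0416] -> [0.5194 0.039  0.0247] n 2 per row t mm [-2.5 -1.6  9.4] r deg [0.   0.08 0.31] |t| 9.9 |r| 0.32
```

>>> move_arm --rows '[{"tx": -0.003,"ty": -0.0018,"tz": 0.01,"ax": -0.1,"ay": 0.1,"az": 0.3,"jaw": 0},{"tx": -0.0025,"ty": -0.0016,"tz": 0.0085,"ax": -0.1,"ay": 0.1,"az": 0.3,"jaw": 0},{"tx": 0,"ty": 0,"tz": 0,"ax": 0,"ay": 0,"az": 0,"jaw": 0}]'

```text
time: 14.7
tool_pos: [0.5203, 0.0386, 0.025]
tool_rot: [-0.255, 0.684, 0.621, 0.285]
contact_force: [0.0, 0.3, 0.1]
gripper_width: 0.995
```

```bash
python3 - <<'E'
from plan import *
where()
R=toolR(84.5,45); go(np.array([.5178,.0228,.041]),R,1)
grab('top','top8');crop('top8',200,150,300,260,5,'t8c')
E
```

```text
t 14.7 grasp [0.5186 0.0225 0.0413] yaw(y) 84.39 tilt 44.97 yz 0.32 w 0.995 F [0.  0.3 0.1] j [-0.48  0.16  2.    0.73  1.39 -0.68]
tcp [0.5203 0.0386 0.025 ] -> [0.5194 0.039  0.0247] n 1 per row t mm [-0.  -1.   0.4] r deg [0.31 0.03 0.15] |t| 1.0 |r| 0.35
```

View pics/t8c.png

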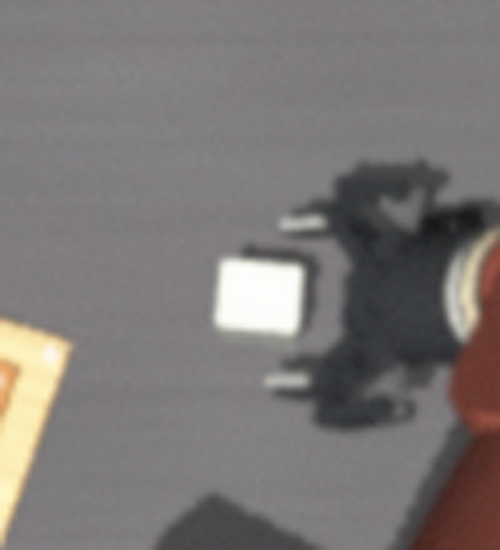

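Fingers are on either side of the box. Camera shows the tips a few mm shallower than planned, so I'll go 3 mm deeper and close.

>>> move_arm --rows '[{"tx": 0,"ty": -0.001,"tz": 0.004,"ax": 0.2,"ay": 0,"az": 0.1,"jaw": 0},{"tx": 0,"ty": 0,"tz": 0,"ax": 0,"ay": 0,"az": 0,"jaw": 255},{"tx": 0,"ty": 0,"tz": 0,"ax": 0,"ay": 0,"az": 0,"jaw": 255},{"tx": 0,"ty": 0,"tz": 0,"ax": 0,"ay": 0,"az": 0,"jaw": 255},{"tx": 0,"ty": 0,"tz": 0,"ax": 0,"ay": 0,"az": 0,"jaw": 255},{"tx": 0,"ty": 0,"tz": 0,"ax": 0,"ay": 0,"az": 0,"jaw": 255},{"tx": 0,"ty": 0,"tz": 0,"ax": 0,"ay": 0,"az": 0,"jaw": 255},{"tx": 0,"ty": 0,"tz": 0,"ax": 0,"ay": 0,"az": 0,"jaw": 255}]'

```text
time: 15.55
tool_pos: [0.5213, 0.0399, 0.0236]
tool_rot: [-0.255, 0.684, 0.621, 0.285]
contact_force: [0.6, -0.5, 0.2]
gripper_width: 0.436
```

```bash
python3 - <<'E'
from plan import *
where()
f=grab('top','top9');crop('top9',200,150,300,260,5,'t9c')
c=f['color'].astype(int); v,u=np.mgrid[:384,:512]
m=((c.min(2)>205)&(u>238)&(u<264)&(v>198)&(v<221)).astype(np.uint8)
cn=max(cv2.findContours(m,0,1)[0],key=cv2.contourArea)[:,0,:]
P=np.array([ray(f,a,b,.08)[:2] for a,b in cn],np.float32); r=cv2.minAreaRect(P);print(r)
p,R,s=pose(); x,y,z=R.as_matrix().T
yaw=np.degrees(np.arctan2(y[0],-y[1])); print(yaw)
T=np.linalg.inv(mat(p,R))@mat([*r[0],.040],standR(yaw)); np.save('Tb2.npy',T); print(T.round(3))
E
```

```text
t 15.55 grasp [0.5196 0.0238 0.0399] yaw(y) 84.36 tilt 44.90 yz 0.28 w 0.436 F [ 0.6 -0.5  0.2] j [-0.47  0.17  2.    0.73  1.38 -0.67]
((0.5193496346473694, 0.0277661494910717), (0.04687543585896492, 0.03850259631872177), 89.59622192382812)
84.35697110429106
[[-0.004 -0.706  0.708  0.003]
 [ 1.    -0.005 -0.    -0.001]
 [ 0.004  0.708  0.706 -0.02 ]
 [ 0.     0.     0.     1.   ]]
```

View pics/t9c.png

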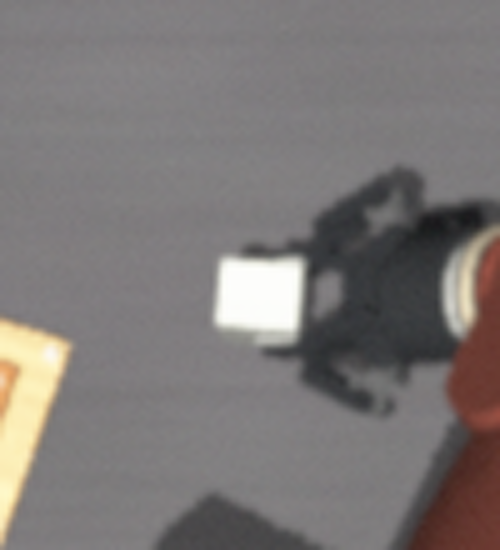

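Gripped (37 mm). Lifting, and refining the board pose from the stops in the first top image.

>>> move_arm --rows '[{"tx": 0.008,"ty": 0,"tz": -0.008,"ax": 0,"ay": 0,"az": 0,"jaw": 255},{"tx": 0.014,"ty": 0,"tz": -0.014,"ax": 0,"ay": 0,"az": 0,"jaw": 255},{"tx": 0.02,"ty": 0,"tz": -0.02,"ax": 0,"ay": 0,"az": 0,"jaw": 255},{"tx": 0.02,"ty": 0,"tz": -0.02,"ax": 0,"ay": 0,"az": 0,"jaw": 255},{"tx": 0.02,"ty": 0,"tz": -0.02,"ax": 0,"ay": 0,"az": 0,"jaw": 255},{"tx": 0.02,"ty": 0,"tz": -0.02,"ax": 0,"ay": 0,"az": 0,"jaw": 255},{"tx": 0,"ty": 0,"tz": 0,"ax": 0,"ay": 0,"az": 0,"jaw": 255}]'

```text
time: 16.3
tool_pos: [0.5184, 0.0407, 0.1735]
tool_rot: [-0.255, 0.685, 0.621, 0.282]
contact_force: [1.3, -0.8, -1.2]
gripper_width: 0.431
```

```bash
python3 - <<'E'
from plan import *
where();boxpose('Tb2.npy')
f=load('top0'); h=cv2.cvtColor(f['color'],cv2.COLOR_RGB2HSV); c=f['color'].astype(int)
v,u=np.mgrid[:384,:512]
C=[]
for (a,b) in((145,172),(183,212)):
    m=((c[...,0]-c[...,2]>95)&(u>a)&(u<b)&(v>200)&(v<255)).astype(np.uint8)
    cn=max(cv2.findContours(m,0,1)[0],key=cv2.contourArea)[:,0,:]
    P=np.array([ray(f,x,y,.024)[:2] for x,y in cn],np.float32); r=cv2.minAreaRect(P); print(r,m.sum()); C.append(r[0])
C=np.array(C); d=C[0]-C[1]; print('mid',C.mean(0),'sep',np.linalg.norm(d),'deg',np.degrees(np.arctan2(d[1],d[0])))
R=toolR(75,0); go([.48,.15,.2],R,8)
grab('scene','scene10');crop('scene10',200,60,350,200,5,'s10c')
E
```

```text
t 16.3 grasp [0.5168 0.0246 0.1898] yaw(y) 84.38 tilt 44.70 yz 0.01 w 0.431 F [ 1.3 -0.8 -1.2] j [-0.47 -0.07  1.95  0.71  1.6  -0.48]
box c [0.5165 0.0286 0.1899] x [ 0.995 -0.098 -0.005] y [-0.005 -0.003 -1.   ] z [ 0.098  0.995 -0.003]
((0.4888397753238678, 0.3117882013320923), (0.021205255761742592, 0.07900457829236984), 71.26638793945312) 156
((0.4493204951286316, 0.1964181512594223), (0.02161005698144436, 0.08149021118879318), 71.00688171386719) 166
mid [0.46908014 0.25410318] sep 0.12195089979545033 deg 71.0914286582025
tcp [0.5184 0.0407 0.1735] -> [0.48  0.15  0.177] n 8 per row t mm [11.9 -7.   5.2] r deg [-0.46 -5.58  1.11] |t| 14.8 |r| 5.7
```

View pics/s10c.png

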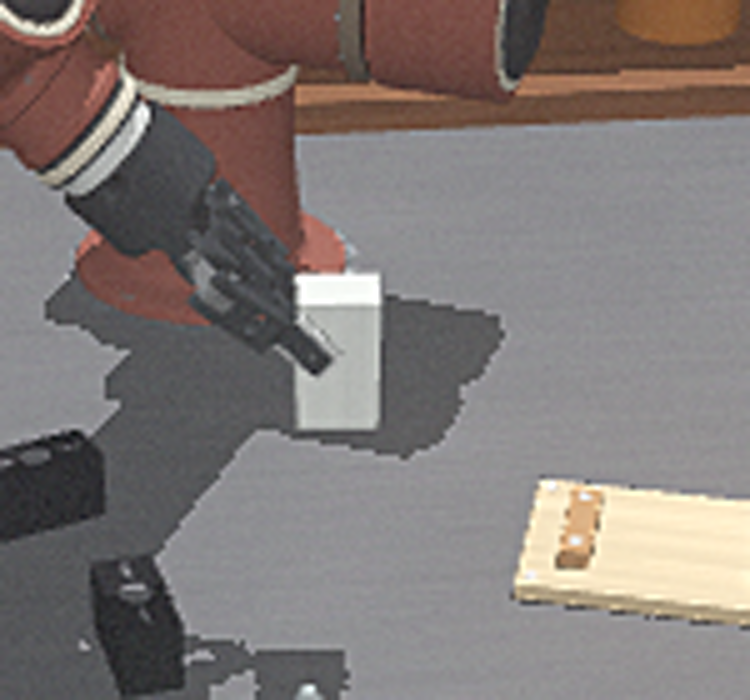

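The box is held upright at crop (338,350). The stops put the board middle at (0.469,0.254) and 71.1°, with a separation of 122 mm as specified. Carrying it over.

>>> move_arm --rows '[{"tx": 0.012,"ty": -0.007,"tz": 0.005,"ax": -0.5,"ay": -5.6,"az": 1.1,"jaw": 255},{"tx": 0.012,"ty": -0.007,"tz": 0.005,"ax": -0.5,"ay": -5.6,"az": 1.1,"jaw": 255},{"tx": 0.012,"ty": -0.007,"tz": 0.005,"ax": -0.5,"ay": -5.6,"az": 1.1,"jaw": 255},{"tx": 0.012,"ty": -0.007,"tz": 0.005,"ax": -0.5,"ay": -5.6,"az": 1.1,"jaw": 255},{"tx": 0.012,"ty": -0.007,"tz": 0.005,"ax": -0.5,"ay": -5.6,"az": 1.1,"jaw": 255},{"tx": 0.012,"ty": -0.007,"tz": 0.005,"ax": -0.5,"ay": -5.6,"az": 1.1,"jaw": 255},{"tx": 0.012,"ty": -0.007,"tz": 0.005,"ax": -0.5,"ay": -5.6,"az": 1.1,"jaw": 255},{"tx": 0.012,"ty": -0.007,"tz": 0.005,"ax": -0.5,"ay": -5.6,"az": 1.1,"jaw": 255},{"tx": 0,"ty": 0,"tz": 0,"ax": 0,"ay": 0,"az": 0,"jaw": 255}]'

```text
time: 17.25
tool_pos: [0.4687, 0.1521, 0.1576]
tool_rot: [0.005, 0.796, 0.604, -0.022]
contact_force: [-0.2, 0.2, -2.2]
gripper_width: 0.433
```

```bash
cat >> plan.py <<'E'
def flipR(yaw):
    a=np.radians(yaw); y=-np.array([np.cos(a),np.sin(a),0]); z=np.array([0,0,-1.]); return Rn.from_matrix(np.array([np.cross(y,z),y,z]).T)
E
python3 - <<'E'
from plan import *
where();boxpose('Tb2.npy')
gobox('Tb2.npy',[.469,.2543,.14],flipR(71.1),10)
E
```

```text
t 17.25 grasp [0.4693 0.1529 0.1806] yaw(y) 74.36 tilt -2.34 yz -1.04 w 0.433 F [-0.2  0.2 -2.2] j [ 0.18 -0.2   1.94 -0.03  1.44  0.46]
box c [0.4694 0.1557 0.1777] x [ 0.962 -0.273 -0.022] y [-0.215 -0.702 -0.679] z [ 0.17   0.657 -0.734]
tcp [0.4687 0.1521 0.1576] -> [0.4644 0.2386 0.1277] n 10 per row t mm [ 8.9 -2.9 -0.2] r deg [ 0.03 -4.27  0.32] |t| 9.4 |r| 4.28
```

>>> move_arm --rows '[{"tx": 0.009,"ty": -0.003,"tz": -0.0005,"ax": 0,"ay": -4.3,"az": 0.3,"jaw": 255},{"tx": 0.009,"ty": -0.003,"tz": -0.0005,"ax": 0,"ay": -4.3,"az": 0.3,"jaw": 255},{"tx": 0.009,"ty": -0.003,"tz": -0.0005,"ax": 0,"ay": -4.3,"az": 0.3,"jaw": 255},{"tx": 0.009,"ty": -0.003,"tz": -0.0005,"ax": 0,"ay": -4.3,"az": 0.3,"jaw": 255},{"tx": 0.009,"ty": -0.003,"tz": -0.0005,"ax": 0,"ay": -4.3,"az": 0.3,"jaw": 255},{"tx": 0.009,"ty": -0.003,"tz": -0.0005,"ax": 0,"ay": -4.3,"az": 0.3,"jaw": 255},{"tx": 0.009,"ty": -0.003,"tz": -0.0005,"ax": 0,"ay": -4.3,"az": 0.3,"jaw": 255},{"tx": 0.009,"ty": -0.003,"tz": -0.0005,"ax": 0,"ay": -4.3,"az": 0.3,"jaw": 255},{"tx": 0.009,"ty": -0.003,"tz": -0.0005,"ax": 0,"ay": -4.3,"az": 0.3,"jaw": 255},{"tx": 0.009,"ty": -0.003,"tz": -0.0005,"ax": 0,"ay": -4.3,"az": 0.3,"jaw": 255},{"tx": 0,"ty": 0,"tz": 0,"ax": 0,"ay": 0,"az": 0,"jaw": 255}]'

```text
time: 18.35
tool_pos: [0.4544, 0.2348, 0.1083]
tool_rot: [0.225, 0.739, 0.538, -0.336]
contact_force: [-0.6, -0.5, -2.5]
gripper_width: 0.44
```

```bash
python3 - <<'E'
from plan import *
where();boxpose('Tb2.npy')
gobox('Tb2.npy',[.469,.2543,.065],flipR(71.1),5)
grab('scene','scene11');crop('scene11',260,80,420,200,5,'s11c')
E
```

```text
t 18.35 grasp [0.4603 0.2508 0.1238] yaw(y) 71.39 tilt -47.70 yz -1.69 w 0.44 F [-0.6 -0.5 -2.5] j [ 0.59  0.39  1.57 -0.47  1.87  0.92]
box c [0.4595 0.2509 0.1198] x [ 0.946 -0.324 -0.029] y [-0.322 -0.946  0.045] z [-0.042 -0.034 -0.999]
tcp [0.4544 0.2348 0.1083] -> [0.4644 0.2386 0.0527] n 5 per row t mm [9.  1.8 6.6] r deg [-0.23  0.52  0.24] |t| 11.3 |r| 0.62
```

View pics/s11c.png

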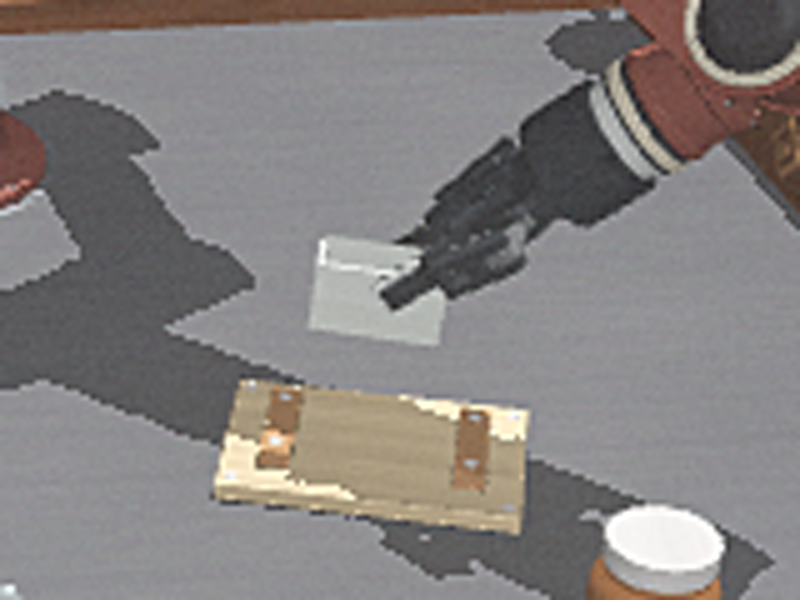

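The box is open side up at crop (378,290), nearly level above the board. Correcting the small tilt and lowering between the stops.

>>> move_arm --rows '[{"tx": 0.009,"ty": 0.002,"tz": 0.0066,"ax": -0.3,"ay": 0.5,"az": 0.2,"jaw": 255},{"tx": 0.009,"ty": 0.002,"tz": 0.0066,"ax": -0.3,"ay": 0.5,"az": 0.2,"jaw": 255},{"tx": 0.009,"ty": 0.002,"tz": 0.0066,"ax": -0.3,"ay": 0.5,"az": 0.2,"jaw": 255},{"tx": 0.009,"ty": 0.002,"tz": 0.0066,"ax": -0.3,"ay": 0.5,"az": 0.2,"jaw": 255},{"tx": 0.004,"ty": 0.002,"tz": 0.002,"ax": -0.3,"ay": 0.5,"az": 0.2,"jaw": 255},{"tx": 0,"ty": 0,"tz": 0,"ax": 0,"ay": 0,"az": 0,"jaw": 255}]'

```text
time: 19.0
tool_pos: [0.4675, 0.2351, 0.0581]
tool_rot: [0.223, 0.752, 0.54, -0.306]
contact_force: [0.1, 0.8, -1.5]
gripper_width: 0.434
```

```bash
python3 - <<'E'
from plan import *
where();boxpose('Tb2.npy')
gobox('Tb2.npy',[.469,.2543,.060],flipR(71.1),3)
E
```

```text
t 19.0 grasp [0.4725 0.2504 0.0745] yaw(y) 71.51 tilt -44.54 yz 0.31 w 0.434 F [ 0.1  0.8 -1.5] j [ 0.58  0.43  1.59 -0.46  1.75  0.97]
box c [0.4719 0.2507 0.0705] x [ 0.947 -0.322  0.005] y [-0.322 -0.947 -0.01 ] z [ 0.008  0.008 -1.   ]
tcp [0.4675 0.2351 0.0581] -> [0.4644 0.2386 0.0477] n 3 per row t mm [ 3.  -1.3  1.9] r deg [ 0.1  -0.19 -0.04] |t| 3.8 |r| 0.22
```

>>> move_arm --rows '[{"tx": 0.004,"ty": -0.0018,"tz": 0.002,"ax": 0.1,"ay": -0.3,"az": -0.1,"jaw": 255},{"tx": 0.004,"ty": -0.0018,"tz": 0.002,"ax": 0.1,"ay": -0.3,"az": -0.1,"jaw": 255},{"tx": 0.003,"ty": -0.0013,"tz": 0.002,"ax": 0.1,"ay": -0.2,"az": 0,"jaw": 255},{"tx": 0,"ty": 0,"tz": 0,"ax": 0,"ay": 0,"az": 0,"jaw": 255}]'

```text
time: 19.4
tool_pos: [0.4642, 0.241, 0.0459]
tool_rot: [0.225, 0.749, 0.539, -0.313]
contact_force: [-0.1, -1.2, -1.9]
gripper_width: 0.437
```

```bash
python3 - <<'E'
from plan import *
where();boxpose('Tb2.npy')
gobox('Tb2.npy',[.469,.2543,.040],flipR(71.1),5)
grab('scene','scene12');grab('top','top12');crop('scene12',280,110,400,200,6,'s12c');crop('top12',120,180,240,270,6,'t12c')
E
```

```text
t 19.4 grasp [0.4694 0.2565 0.0621] yaw(y) 71.45 tilt -45.31 yz -0.01 w 0.437 F [-0.1 -1.2 -1.9] j [ 0.59  0.46  1.58 -0.46  1.75  0.98]
box c [0.4688 0.2568 0.0581] x [ 0.946 -0.323 -0.   ] y [-0.323 -0.946  0.004] z [-0.001 -0.003 -1.   ]
tcp [0.4642 0.241  0.0459] -> [0.4644 0.2386 0.0277] n 5 per row t mm [2.3 0.2 2.9] r deg [0.01 0.04 0.01] |t| 3.7 |r| 0.04
```

View pics/s12c.png

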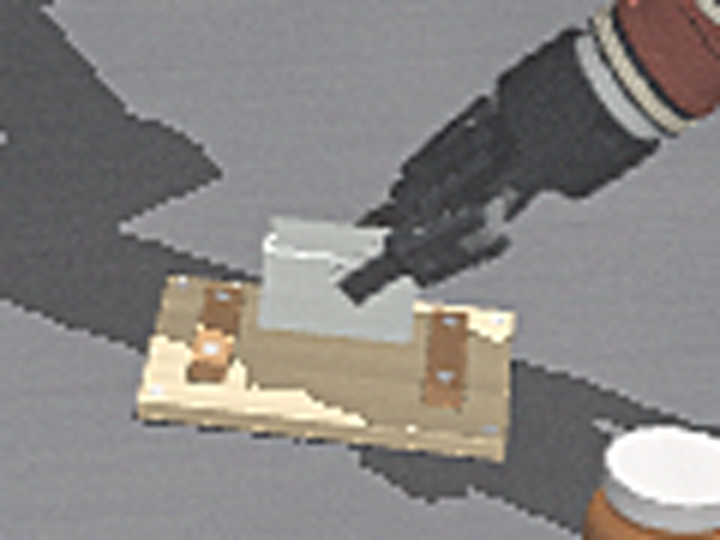

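View pics/t12c.png

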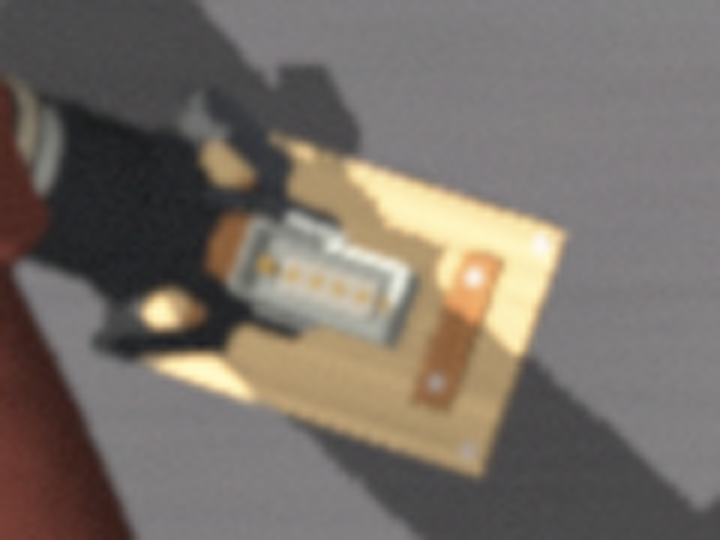

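The box sits over the gap, with a stop clear at each end (top crop: the right stop's inner edge is at x≈435 and the box end at x≈405, with the box still raised). Lowering the rest of the way.

>>> move_arm --rows '[{"tx": 0.0024,"ty": 0.0002,"tz": 0.003,"ax": 0,"ay": 0,"az": 0,"jaw": 255},{"tx": 0.0024,"ty": 0.0002,"tz": 0.003,"ax": 0,"ay": 0,"az": 0,"jaw": 255},{"tx": 0.0024,"ty": 0.0002,"tz": 0.003,"ax": 0,"ay": 0,"az": 0,"jaw": 255},{"tx": 0.0024,"ty": 0.0002,"tz": 0.003,"ax": 0,"ay": 0,"az": 0,"jaw": 255},{"tx": 0,"ty": 0,"tz": 0,"ax": 0,"ay": 0,"az": 0,"jaw": 255}]'

```text
time: 20.0
tool_pos: [0.4651, 0.239, 0.0303]
tool_rot: [0.225, 0.75, 0.539, -0.312]
contact_force: [-0.6, 0.2, -1.9]
gripper_width: 0.438
```

```bash
python3 - <<'E'
from plan import *
where();boxpose('Tb2.npy')
gobox('Tb2.npy',[.469,.2543,.036],flipR(71.1),3)
E
```

```text
t 20.0 grasp [0.4703 0.2545 0.0465] yaw(y) 71.44 tilt -45.24 yz 0.07 w 0.438 F [-0.6  0.2 -1.9] j [ 0.59  0.48  1.58 -0.46  1.73  0.99]
box c [0.4696 0.2547 0.0425] x [ 0.946 -0.323  0.001] y [-0.323 -0.946  0.002] z [ 0.    -0.003 -1.   ]
tcp [0.4651 0.239  0.0303] -> [0.4644 0.2386 0.0237] n 3 per row t mm [ 1.4 -0.2  1.7] r deg [ 0.03  0.05 -0.  ] |t| 2.2 |r| 0.05
```

>>> move_arm --rows '[{"tx": 0.0016,"ty": -0.0002,"tz": 0.0018,"ax": 0,"ay": 0,"az": 0,"jaw": 255},{"tx": 0.0016,"ty": -0.0002,"tz": 0.0018,"ax": 0,"ay": 0,"az": 0,"jaw": 255},{"tx": 0.0016,"ty": -0.0002,"tz": 0.0018,"ax": 0,"ay": 0,"az": 0,"jaw": 255},{"tx": 0,"ty": 0,"tz": 0,"ax": 0,"ay": 0,"az": 0,"jaw": 255}]'

```text
time: 20.4
tool_pos: [0.4646, 0.2388, 0.0226]
tool_rot: [0.225, 0.75, 0.539, -0.312]
contact_force: [-0.0, -0.9, -2.0]
gripper_width: 0.434
```

```bash
python3 - <<'E'
from plan import *
where();boxpose('Tb2.npy')
E
```

```text
t 20.4 grasp [0.4697 0.2543 0.0388] yaw(y) 71.44 tilt -45.23 yz 0.09 w 0.434 F [-0.  -0.9 -2. ] j [ 0.59  0.49  1.59 -0.46  1.72  1.  ]
box c [0.4691 0.2545 0.0349] x [ 0.946 -0.323  0.002] y [-0.323 -0.946  0.002] z [ 0.001 -0.003 -1.   ]
```

>>> move_arm --rows '[{"tx": 0.0012,"ty": 0,"tz": 0.0012,"ax": 0,"ay": 0,"az": 0,"jaw": 255},{"tx": 0,"ty": 0,"tz": 0,"ax": 0,"ay": 0,"az": 0,"jaw": 255}]'

```text
time: 20.6
tool_pos: [0.4649, 0.239, 0.0228]
tool_rot: [0.226, 0.75, 0.538, -0.312]
contact_force: [0.6, 0.4, -1.9]
gripper_width: 0.433
```

```bash
python3 - <<'E'
from plan import *
where();boxpose('Tb2.npy')
E
```

```text
t 20.6 grasp [0.47   0.2545 0.039 ] yaw(y) 71.39 tilt -45.30 yz 0.14 w 0.433 F [ 0.6  0.4 -1.9] j [ 0.59  0.49  1.58 -0.46  1.72  1.  ]
box c [0.4694 0.2548 0.035 ] x [ 0.946 -0.324  0.002] y [-0.324 -0.946  0.003] z [ 0.001 -0.004 -1.   ]
```

The height has stopped at 35.0 mm, exactly nominal (12 + 23), and it didn't go lower when pressed. It is seated, so I'll release.

>>> move_arm --rows '[{"tx": 0,"ty": 0,"tz": 0,"ax": 0,"ay": 0,"az": 0,"jaw": 120},{"tx": 0,"ty": 0,"tz": 0,"ax": 0,"ay": 0,"az": 0,"jaw": 90},{"tx": 0,"ty": 0,"tz": 0,"ax": 0,"ay": 0,"az": 0,"jaw": 50},{"tx": 0,"ty": 0,"tz": 0,"ax": 0,"ay": 0,"az": 0,"jaw": 0},{"tx": 0,"ty": 0,"tz": 0,"ax": 0,"ay": 0,"az": 0,"jaw": 0},{"tx": 0,"ty": 0,"tz": 0,"ax": 0,"ay": 0,"az": 0,"jaw": 0}]'

```text
time: 21.2
tool_pos: [0.4654, 0.239, 0.0236]
tool_rot: [0.226, 0.75, 0.538, -0.312]
contact_force: [1.0, 0.4, 0.2]
gripper_width: 1.001
```

>>> move_arm --rows '[{"tx": 0,"ty": 0,"tz": -0.01,"ax": 0,"ay": 0,"az": 0,"jaw": 0},{"tx": 0,"ty": 0,"tz": -0.02,"ax": 0,"ay": 0,"az": 0,"jaw": 0},{"tx": 0,"ty": 0,"tz": -0.03,"ax": 0,"ay": 0,"az": 0,"jaw": 0},{"tx": 0,"ty": 0,"tz": -0.04,"ax": 0,"ay": 0,"az": 0,"jaw": 0},{"tx": 0,"ty": 0,"tz": -0.04,"ax": 0,"ay": 0,"az": 0,"jaw": 0},{"tx": 0,"ty": 0,"tz": -0.04,"ax": 0,"ay": 0,"az": 0,"jaw": 0},{"tx": 0,"ty": 0,"tz": 0,"ax": 0,"ay": 0,"az": 0,"jaw": 0}]'

```text
time: 21.9
tool_pos: [0.5063, 0.3658, 0.1562]
tool_rot: [0.225, 0.75, 0.538, -0.313]
contact_force: [0.1, 0.2, 0.4]
gripper_width: 1.002
```

```bash
python3 - <<'E'
from plan import *
where()
grab('scene','scene13');grab('top','top13');crop('scene13',280,110,400,200,6,'s13c');crop('top13',120,180,240,270,6,'t13c')
E
```

```text
t 21.9 grasp [0.5115 0.3814 0.1723] yaw(y) 71.34 tilt -45.39 yz 0.06 w 1.002 F [0.1 0.2 0.4] j [ 0.69  0.58  1.22 -0.43  2.02  0.96]
```

View pics/s13c.png

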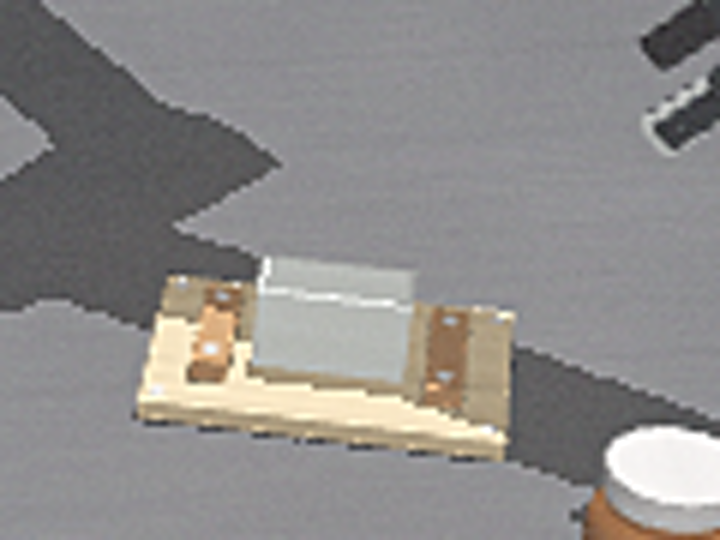

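View pics/t13c.png

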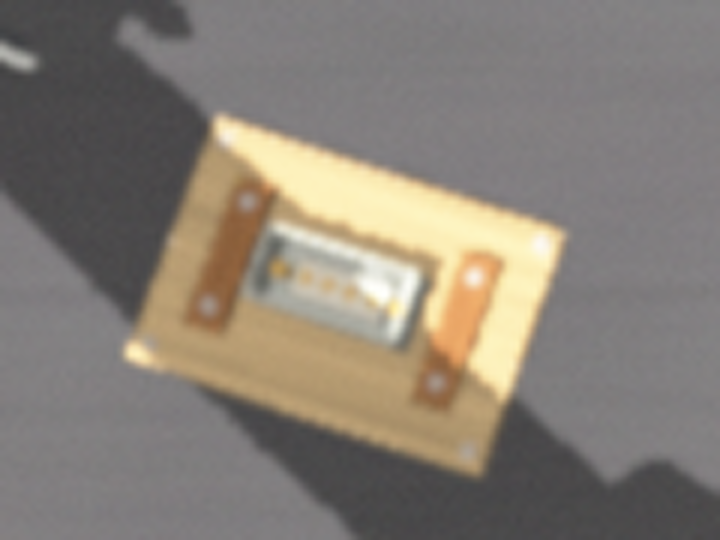

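View pics/scene13.png

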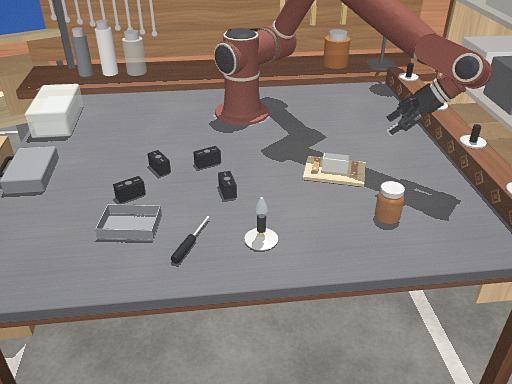

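Box lies open side up between the stops, with the rim centred at about top crop (338,284). The gripper is clear and the bystanders are in place. A numerical check before handing in.

```bash
python3 - <<'E'
from plan import *
f=load('top13')
P=[ray(f,120+(a+.5)/6-.5,180+(b+.5)/6-.5,.058)[:2] for a,b in[(272,218),(432,266),(408,350),(245,300)]]
P=np.array(P); c=P.mean(0); a=np.radians(71.1); d=c-np.array([.469,.2543])
print(c,'along',d@[np.cos(a),np.sin(a)],'across',d@[np.sin(a),-np.cos(a)], np.linalg.norm(P[0]-P[1]),np.linalg.norm(P[1]-P[2]), 'deg',np.degrees(np.arctan2(*(P[0]-P[1])[::-1])))
print(manip.job_done())
E
```

```text
[0.46936557 0.25000705] along -0.0039430825261119185 across 0.0017364179696345535 0.08334233182568848 0.04272922704863019 deg 72.96728998717862
the job is handed in; nothing more can be done
None
```

The job is done and handed in. The aluminium box stood released on one short end, then I regripped it and laid it open side up on the board between the stops.

- **Standing:** both grips read a 37 mm opening for the 38 mm box. It stood released at (0.518, 0.027), and camera and arm agreed within 1 mm in the top view. I had waited about 0.3 s after the jaws were fully open before backing off.
- **On the board:** by the tool pose just before release, the box centre was 35.0 mm above the bench (nominal 35) and within 1 mm of the board's middle. It was about 0.2° from level and about 0.3° out of line.
- **Final camera check:** from hand-picked rim corners, the centre was 4 mm off along the board and 2 mm across, with the box about 2° out of line. That differs from the arm reading by a few mm, about the size of the corner-picking error, and both are inside the limits.
- **Disagreements:** a hand-picked scene-view reading of the standing box put it 9 mm off in x. The top view matched the arm, so I used that. Before the second grip the camera showed the fingertips a few mm shallower than planned, so I went in 3 mm deeper.
- **Bystanders and time:** the bystanders looked unmoved in the pictures; I did not measure them. About 22 s of the 72 s were used.

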